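Isolate the grinder drive and trim its speed

ROBOT

A 7-joint arm with a two-finger parallel gripper is mounted at the origin on the work surface. World frame = base frame: x ahead of the robot, y to its left, z up, the work surface at z = 0. Lengths are in m, angles in rad, forces in N, time in s.
With the tool pointing down it reaches from about 0.4 to 0.85 m from the base axis. Payload 6.9 kg.
Tool frame: the origin (TCP) lies midway between the tips of the shut fingers; the grasp point (between the pads) lies behind it (ctrl.pinch_z is the z of the grasp point in the tool frame, in m); z points along the fingers, y is the direction in which the jaws open and shut (so a half turn about z gives the same grasp; the last joint's range is limited). The gripper opens to 85 mm and grips with 20 to 120 N. Pads are 22 mm wide; open, the fingers measure 114 mm over their backs; the gripper's body (76 mm by 85 mm) begins 54 mm behind the grasp point. The pads swing forward as they close: fully open they stand 13 mm farther back than shut.
Start: joints at [1.312, 0.507, -0.238, 1.5, 0.126, 1.149, -0.155], TCP at [0.223, -0.584, 0.231] pointing down, gripper open.
Joint ranges: [-3.08, 3.08], [-0.24, 2.05], [-1.43, 1.35], [0, 2.5], [-1.52, 4.66], [0.17, 1.96], [-2.89, 2.89]. Speed limits (rad/s): [2.39, 2.39, 3.14, 3.14, 3.14, 3.14, 3.14].

INTERFACE

Orientations are given as a unit quaternion [w, x, y, z].
In Python, from station import ctrl, get_state, vision, ticket, models gives the robot as it stands. Calls block until the motion is done:
- ctrl.movep(position, orientation): joint-space move of the TCP to a pose.
- ctrl.movel(position, frame=None, max_speed=0.15): straight line of the TCP; frame=None keeps the orientation; max_speed is the mean speed in m/s.
- ctrl.set_joints(angles): joint-space move.
- ctrl.ungrasp() and ctrl.close_gripper(force=None): open the fingers fully, or close them until they stop; force is the grip in N (None keeps the last).
- ctrl.pause(seconds).
- ctrl.ik(position, orientation): joint angles nearest the present ones, or None.
- get_state(): the state.
- vision.grab_frame(name): name is "scene" or "top" or "wrist"; returns (picture, depth): 384x512x3 uint8, blue, green, red; 384x512 float32, m along the optical axis (not along the pixel's ray), 0 where there is no reading.
- vision.camera_info(name): a dict with "mtx" (3x3 intrinsics, pixels), "R" (3x3) and "t" (3): a world point X has camera coordinates R X + t; the wrist camera has in their place "hand_eye" (4x4, takes a point from camera to tool coordinates, whose origin is the TCP and whose axes are the flange's). Camera axes: x right, y down, z forward; pixel columns grow to the right and rows downward; lengths in m; the calibration is good to about 2 mm. A picture is of the moment at which its call begins: read the wrist's pose just before it. camera_info takes no time and is no camera call.
A pose or a line that the arm cannot do raises ctrl.Unreachable and nothing moves.
- ticket.close_job(): hands the job in, once; it reports no verdict.
Trained networks look in the newest picture that a camera, given by its name, has taken for a name from the list of things; names that differ only in an ending like _2 or _b are one class to them, and where a whole thing is asked for, a point or a joint stands for the part that bears it (a point fixed in the world has none). Each returns a list of dicts, best first, with "p" (0 to 1); they miss things now and then, are a little off and sometimes report something else, mostly with a low value. They report only what shows in the picture. A call takes as long as a camera call. They do not tell look-alikes from the thing itself.
- models.recognise(camera, target): "point" ([column, row] in pixels, amid what is visible of it).
- models.masks_of(camera, target): "mask" (384x512 bool, what is visible of it) and "point" ([column, row] in pixels, amid what is visible of it).
The state is a dict: "time": time; "qpos": joint angles; "qd": joint speeds; "tau": joint torques, N m; "tcp_pos": TCP position; "eef_rot": TCP orientation; "contact_force": force on the tool from outside, world axes, zero at the start; "wrist_torque": the same for the moment, N m; "width": finger opening in m.
Only numpy, scipy, OpenCV 4.12 (cv2) and the standard library are available. Lean on these libraries where they do the work, as an engineer would, in place of code of your own. Each camera call takes 0.05 s, during which the arm holds its last target.

TASK

On the sloping control box, press the release button in the lever's grip and swing the lever fully down, so that its shutter uncovers the trimmer. With the flat-bladed plastic tuning tool from the wooden stand, turn the slotted trimmer until its white pointer lines up with the steel mark tab. Hang the tool upright in the stand again, and leave the other tool and the loose things on the bench where they are.

Things in the scene. Friction and masses are not known exactly. Their poses are not given: they have to be found in the camera images.
- pivot (a point): Where the lever's axis meets the sloping panel of the fixed control box. Axes = panel frame: x up the slope (35 deg from level), y to the left seen from the front, z straight out of the panel (35 deg from vertical, leaning to the robot's side). Panel: 60 mm down to 120 mm up the slope, 65 mm right to 160 mm left of here. Trimmer axis: 80 mm left (+y) of here, at the same x.
- lever (a joint): Lever, rad: 0 = raised (grip straight up the slope); grows clockwise seen from the front of the panel (grip goes right and down) to its stop at 1.2. Locked near 0 (0.1 play) unless the button is in by 4 mm or more; free beyond 0.3. Stays where left (0.25 N m). A side arm carries a 48 mm round shutter, 30 to 35 mm off the panel: over the trimmer at 0, up-slope and clear of it when down.
- lever_grip (a point): Centre of the lever's black rubber grip, 105 mm from the pivot axis and 45 mm off the panel. Axes: x along the grip outward, z out of the panel; they turn with the lever (y = panel y when raised). Grip 60 mm long, 18 mm wide (y), 26 mm high (z: 32 to 58 mm off the panel).
- button (a joint): Release button, m: 0 = out, 0.006 = fully in; spring 2 to 6.5 N. A grey bar, 28 mm long and 18 mm high, in the middle of the grip's left (+y) side, standing 8 mm out of it (2 mm when in). Pinching the grip across its width at its centre presses it (26 mm over button and grip, 20 mm when in); so does pushing on its face.
- slot (a point): Centre of the slot's mouth in the trimmer's brass head, 23 mm off the panel. Axes: x along the slot towards the pointer, z out of the panel on the trimmer's axis; they turn with it. Head 36 to 42 mm across; slot 7.5 mm wide, 10 mm deep, open at both ends. A white pointer lies in line with the slot, 23 to 40 mm from the axis.
- trimmer (a joint): Trimmer angle, rad: 0 = pointer straight up the slope, grows clockwise as seen from in front of the panel; range -1.4 to 1.4. It stays where it is left (friction about 0.06 N m). Starts on the negative side.
- mark (a joint): Angle of the steel mark tab round the trimmer, on the same scale as trimmer: the pointer must be brought to this value. It cannot be moved.
- mark_line (a point): The inner tip of the small steel mark tab (18 mm long, 8 mm wide) on the panel, 45 mm from the trimmer's axis. Axes: x from the trimmer's axis outward through the tab, z out of the panel.
- stand: Fixed plywood stand, 215 x 70 mm, top 95 mm above the bench; origin under its centre on the bench, x along its length, z up. Three square pockets, 29 mm wide, through its 12 mm top board at x = -65, 0 and +65 mm; open below to 8 mm above the bench. The middle one is free, each end one holds a tool.
- tuner_grip (a point): Centre of the flat handle of the white plastic tuning tool (138 mm, 50 to 100 g). z along the tool to the handle's end, x along the width of handle and blade. Handle 30 (x) x 16 (y) mm, 52 mm long (26 above, 26 below here). Below it a round flange, 44 mm across, 6 thick; its underside, 32 mm below here, rests on the stand's top. Then a 12 mm round shaft. Starts upright in a pocket, free to turn.
- tuner_tip (a point): End of the tuning tool's flat blade, 112 mm from the handle's centre along the tool. Blade 22 mm wide (x), 5 mm thick (y), 12 mm long, then a nose 20 x 3 mm, 4 mm long, at the end. Same axes as the handle.
- tuner: The tuning tool itself; origin on its axis, at the underside of the flange, z towards the handle.
- spike_mid (a point): Handle centre of the other white plastic tool in the stand, with a round handle 26 mm across and 52 mm long, the same flange and a round 10 mm shaft. Leave it.
- offcut: Loose upright piece of square steel tube, 50 x 50 x 170 mm; origin under its centre. Leave it standing.
- can: Loose closed metal can, 70 mm across, 100 mm high; origin under its centre. Leave it standing.
- disc: Loose grinding disc lying flat, 115 mm across, 6 mm thick; origin under its centre. Leave it.
Mind the look-alikes: they are no part of the job. Leave any orange look-alike of the tuner alone.

How it is judged:
On the way, in this order (a step that is already met when the one before it is completed fails the run):
1. the lever is swung fully down with its button (value of joint lever above 1.05 rad), for 0.1 s.
2. the tuning tool's blade is in the slot, the pointer not yet on the mark (not (angle between the x axis of slot and the x axis of mark_line, either way round below 0.14 rad) and distance between tuner_tip and slot below 0.016 m and z of tuner_tip in the frame of slot below -0.003 m), for 0.05 s.
3. the blade, in the slot, has turned the pointer onto the mark (angle between the x axis of slot and the x axis of mark_line, either way round below 0.14 rad and distance between tuner_tip and slot below 0.016 m and z of tuner_tip in the frame of slot below -0.003 m), for 0.1 s.
4. the tuning tool hangs upright in a pocket of the stand again, let go (angle between tuner_grip's own z axis and vertical below 0.1 rad and z of tuner_grip in the frame of stand between 0.121 and 0.133 m and x of tuner_grip in the frame of stand between -0.085 and 0.085 m and y of tuner_grip in the frame of stand between -0.02 and 0.02 m and contact force between tuner and the fingers below 0.1 N), for 0.2 s.
At the end, for the whole second after the job is handed in: Lever at 1.05 rad or more; pointer within 0.14 rad (8 deg) of the mark; tuning tool let go, at rest, upright within 0.1 rad, flange resting on the stand's top in a pocket (all of step 4 and value of joint lever above 1.05 rad and angle between the x axis of slot and the x axis of mark_line, either way round below 0.14 rad and linear speed of tuner below 0.03 m/s); the robot touches nothing.
It fails at once if the other tool is taken from its pocket or shoved (distance of spike_mid from where it was at the start of the episode above 0.02 m).
It fails at once if the offcut is knocked over or shifted by more than 25 mm (distance of offcut from where it was at the start of the episode above 0.025 m or angle between offcut's own z axis and vertical above 0.3 rad).
It fails at once if the can is knocked over or shifted by more than 25 mm (distance of can from where it was at the start of the episode above 0.025 m or angle between can's own z axis and vertical above 0.3 rad).
It fails at once if the disc is knocked over or shifted by more than 25 mm (distance of disc from where it was at the start of the episode above 0.025 m or angle between disc's own z axis and vertical above 0.3 rad).
It also fails if it takes over 72 s, if anything falls off the work surface, if the arm or the gripper's body presses on something with over 40 N, if the wrist force passes 120 N, or if a joint passes its speed limit or range.

## Working session

There is one attempt and no reset: what is moved stays moved. The work goes in short steps, each a Python script; the robot and the scene stay as the last script left them, time stands still between calls to the robot, and variables do not carry over. Pictures are saved under pics/ and viewed, and the job is handed in when it is done.

```bash
ls; mkdir -p pics
cat > h.py <<'E'
import numpy as np, cv2
from station import ctrl, get_state, vision, ticket, models
from scipy.spatial.transform import Rotation as Ro
def q2R(q): return Ro.from_quat([q[1],q[2],q[3],q[0]]).as_matrix()
def R2q(R):
    q=Ro.from_matrix(R).as_quat(); return np.array([q[3],q[0],q[1],q[2]])
def campose(n,st=None):
    """returns Rwc, twc (cam->world)"""
    i=vision.camera_info(n)
    if 'hand_eye' in i:
        st=st or get_state(); H=np.array(i['hand_eye']); R=q2R(st['eef_rot'])
        return np.array(i['mtx']),R@H[:3,:3],R@H[:3,3]+np.array(st['tcp_pos'])
    R=np.array(i['R']);t=np.array(i['t']);return np.array(i['mtx']),R.T,-R.T@t
def cloud(n,depth,st=None):
    K,R,t=campose(n,st)
    v,u=np.mgrid[0:depth.shape[0],0:depth.shape[1]]
    p=np.stack([(u-K[0,2])/K[0,0]*depth,(v-K[1,2])/K[1,1]*depth,depth],-1)
    return p@R.T+t
def proj(n,X,st=None):
    K,R,t=campose(n,st); c=(np.atleast_2d(X)-t)@R; p=c@K.T; return p[:,:2]/p[:,2:]
E
python3 - <<'E'
from h import *
st=get_state(); print({k:(np.round(v,3).tolist() if not isinstance(v,(float,int)) else v) for k,v in st.items()}, ctrl.pinch_z)
for n in ["scene","top","wrist"]:
    s=get_state(); im,d=vision.grab_frame(n); cv2.imwrite(f'pics/{n}0.png',im); np.save(f'{n}0.npy',d)
    K,R,t=campose(n,s); print(n,K.round(1).tolist(),t.round(3),R[:,2].round(2))
    if n=='wrist':continue
    for T in ['pivot','lever_grip','button','slot','mark_line','stand','tuner_grip','spike_mid','offcut','can','disc','tuner_tip']:
        r=models.recognise(n,T); P=cloud(n,d)
        print(n,T,[(round(x['p'],2),np.round(x['point']).tolist(),P[int(x['point'][1]),int(x['point'][0])].round(3).tolist()) for x in r[:4]])
E
```

```text
pics
{'time': 0.0, 'qpos': [1.312, 0.508, -0.238, 1.501, 0.126, 1.149, -0.155], 'qd': [-0.0, -0.001, -0.0, 0.001, -0.0, 0.0, 0.001], 'tau': [0.0, -62.06, -2.186, -24.966, 0.013, 0.012, -0.0], 'tcp_pos': [0.223, -0.583, 0.23], 'eef_rot': [-0.001, 0.983, 0.181, -0.0], 'contact_force': [-0.077, 0.116, 0.408], 'wrist_torque': [-0.046, 0.007, -0.025], 'width': 0.0854549634406769} -0.0187
scene [[446.3, 0.0, 251.1], [0.0, 446.3, 189.0], [0.0, 0.0, 1.0]] [1.122 0.168 1.173] [-0.49 -0.12 -0.86]
scene pivot [(0.56, [179.0, 205.0], [0.655, -0.137, 0.194]), (0.45, [201.0, 192.0], [0.586, -0.103, 0.151])]
scene lever_grip [(0.7, [178.0, 178.0], [0.555, -0.177, 0.149]), (0.52, [178.0, 201.0], [0.641, -0.146, 0.18])]
scene button [(0.54, [159.0, 175.0], [0.61, -0.195, 0.237])]
scene slot [(0.64, [201.0, 192.0], [0.581, -0.104, 0.149])]
scene mark_line [(0.49, [200.0, 192.0], [0.586, -0.108, 0.15])]
scene stand [(0.75, [347.0, 225.0], [0.557, 0.291, 0.094])]
scene tuner_grip [(0.79, [321.0, 176.0], [0.43, 0.194, 0.106]), (0.69, [392.0, 201.0], [0.454, 0.401, 0.095]), (0.53, [357.0, 191.0], [0.474, 
[... 917 characters left out ...]
]), (0.2, [312.0, 178.0], [0.595, -0.116, 0.152])]
top tuner_grip [(0.69, [206.0, 239.0], [0.423, 0.193, 0.141]), (0.68, [172.0, 226.0], [0.465, 0.292, 0.135]), (0.67, [138.0, 232.0], [0.447, 0.396, 0.121])]
top spike_mid [(0.58, [170.0, 184.0], [0.586, 0.297, 0.154])]
top offcut [(0.5, [243.0, 235.0], [0.431, 0.095, 0.032])]
top can [(0.78, [376.0, 242.0], [0.404, -0.3, 0.101])]
top disc [(0.75, [221.0, 143.0], [0.733, 0.16, 0.01])]
top tuner_tip [(0.68, [210.0, 240.0], [0.419, 0.184, 0.119]), (0.55, [177.0, 229.0], [0.454, 0.287, 0.106]), (0.55, [140.0, 230.0], [0.456, 0.4, 0.089])]
wrist [[342.5, 0.0, 258.6], [0.0, 342.5, 190.3], [0.0, 0.0, 1.0]] [ 0.298 -0.555  0.374] [-0.3  -0.11 -0.95]
```

View pics/scene0.png

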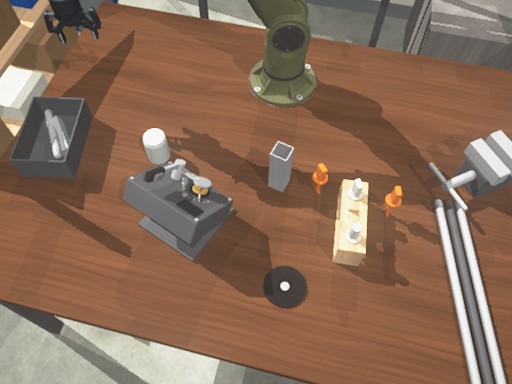

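View pics/top0.png

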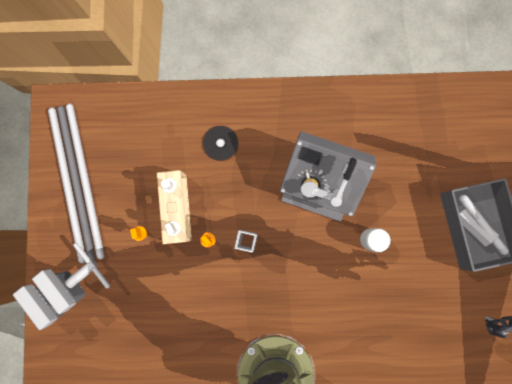

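```bash
python3 -c "
import cv2
a=cv2.imread('pics/scene0.png');b=cv2.imread('pics/top0.png')
cv2.imwrite('pics/c1.png',cv2.resize(a[120:260,110:240],None,fx=4.2,fy=4.2,interpolation=2))
cv2.imwrite('pics/c2.png',cv2.resize(b[120:230,260:400],None,fx=5,fy=5,interpolation=2))
cv2.imwrite('pics/c3.png',cv2.resize(b[150:270,110:270],None,fx=4.8,fy=4.8,interpolation=2))
"
```

```text
(no output)
```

View pics/c1.png

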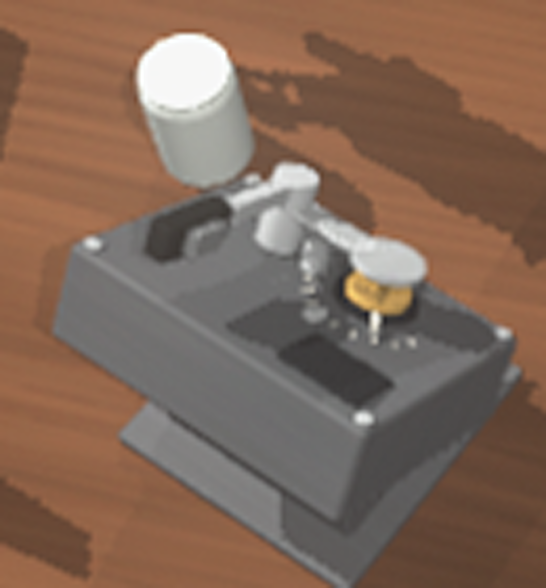

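View pics/c2.png

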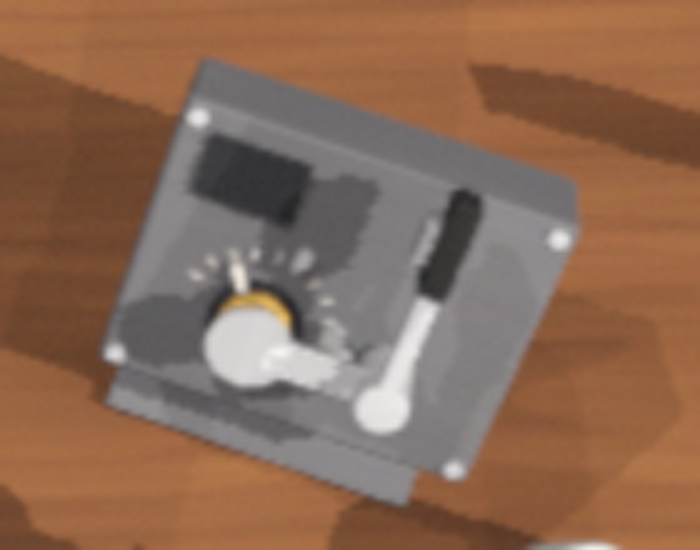

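View pics/c3.png

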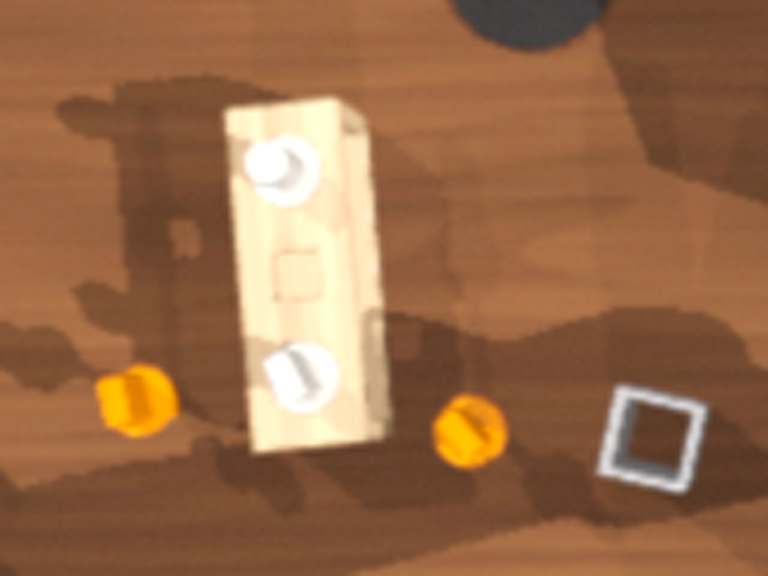

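Candidates for the tuner (top image): white flat-handled tool at (172,226), white round-handled spike at (170,184), and orange look-alikes at (138,232) and (206,239). I choose the white flat one at (172,226). Next is a first pose estimate for the panel and stand.

```bash
cat >> h.py <<'E'
def fitplane(P,n0,tol=0.003,it=8):
    c=P.mean(0)
    w=np.ones(len(P),bool); tl=0.02
    for k in range(it):
        c=P[w].mean(0); n=np.linalg.svd(P[w]-c,full_matrices=False)[2][2]; 
        if n@n0<0:n=-n
        w=np.abs((P-c)@n)<tl; tl=max(tol,tl*0.6)
    return c,n,w
E
python3 - <<'E'
from h import *
for n in ['top','scene']:
    im=cv2.imread(f'pics/{n}0.png'); d=np.load(f'{n}0.npy'); P=cloud(n,d)
    g=im.astype(int); sat=g.max(2)-g.min(2)
    m=(sat<25)&(d>0)&(np.linalg.norm(P[...,:2]-[0.62,-0.14],axis=-1)<0.17)&(P[...,2]>0.03)
    Q=P[m]
    # prefilter near-slope normals by RANSAC
    rng=np.random.default_rng(0);best=0
    for k in range(2000):
        a=Q[rng.choice(len(Q),3,replace=False)];nn=np.cross(a[1]-a[0],a[2]-a[0]);l=np.linalg.norm(nn)
        if l<1e-5:continue
        nn/=l; nn*=np.sign(nn[2])
        if abs(nn[2]-np.cos(.611))>.06: continue
        s=(abs((Q-a[0])@nn)<.004).sum()
        if s>best:best=s;N=nn;A=a[0]
    w=abs((Q-A)@N)<.004; c,nn,_=fitplane(Q[w],N)
    w=abs((Q-c)@nn)<.004
    print(n,c.round(4),nn.round(3),np.degrees(np.arccos(nn[2])),np.degrees(np.arctan2(nn[1],nn[0])),w.sum(),m.sum())
    x=np.array([0,0,1])-nn[2]*nn;x/=np.linalg.norm(x);y=np.cross(nn,x)
    S=np.c_[(Q[w]-c)@x,(Q[w]-c)@y]; print(cv2.minAreaRect((S*1000).astype(np.float32)), (c).round(3), x.round(3),y.round(3))
    print(np.percentile(S,[0.5,99.5],axis=0).round(4))
    mask=np.zeros_like(m);mask[m]=w; cv2.imwrite(f'pics/m_{n}.png',mask*255)
    # stand
    m=(abs(P[...,2]-.095)<.01)&(np.linalg.norm(P[...,:2]-[0.525,0.3],axis=-1)<.14)&(sat>30)
    S=P[m]; print('stand',S.mean(0),cv2.minAreaRect((S[:,:2]*1000).astype(np.float32)),m.sum())
E
```

```text
top [ 0.5946 -0.1576  0.1558] [-0.538  0.198  0.819] 35.00033394215281 159.77132841513153 3214 5034
((-7.06256103515625, 0.5513992309570312), (227.32801818847656, 181.68765258789062), 89.75804138183594) [ 0.595 -0.158  0.156] [ 0.769 -0.283  0.574] [0.346 0.938 0.   ]
[[-0.0961 -0.1119]
 [ 0.0817  0.1129]]
stand [0.51492748 0.30398291 0.09505491] ((498.7285461425781, 324.84930419921875), (243.22213745117188, 195.8755340576172), 24.32864761352539) 1316
scene [ 0.6114 -0.1467  0.1625] [-0.537  0.198  0.82 ] 34.94905702157823 159.76179636948447 2210 5326
((-18.68537139892578, -13.347366333007812), (231.1811065673828, 180.85720825195312), 89.77684783935547) [ 0.611 -0.147  0.163] [ 0.769 -0.284  0.573] [0.346 0.938 0.   ]
[[-0.1057 -0.1258]
 [ 0.0697  0.1004]]
stand [0.52274806 0.3088431  0.09442192] ((499.9596862792969, 326.724853515625), (246.07684326171875, 201.19021606445312), 25.63750457763672) 1217[ WARN:0@1.122] global loadsave.cpp:1063 imwrite_ Unsupported depth image for selected encoder is fallbacked to CV_8U.
```

```bash
cat >> h.py <<'E'
yaw=np.radians(-20.23); sl=np.radians(35)
nP=np.array([-np.sin(sl)*np.cos(yaw),-np.sin(sl)*np.sin(yaw),np.cos(sl)])
xP=np.array([np.cos(sl)*np.cos(yaw),np.cos(sl)*np.sin(yaw),np.sin(sl)])
yP=np.cross(nP,xP); RP=np.c_[xP,yP,nP]
pivot=np.array([.5515,-.1906,.1346]); trim=pivot+.08*yP
PZ=ctrl.pinch_z
def leverpose(a,off=0.045,s=1,r=.105):
    """grasp pose at lever angle a, grasp point 'off' above the panel -> tcp,quat"""
    ex=np.cos(a)*xP-np.sin(a)*yP; ey=np.cross(nP,ex)
    z=-nP; y=s*ey; x=np.cross(y,z); R=np.c_[x,y,z]
    return pivot+r*ex+off*nP-PZ*z, R2q(R)
def trimpose(a,h,s=1):
    """tool-z = -n, tool y perpendicular to slot at angle a; grasp point h off the panel on trimmer axis"""
    ex=np.cos(a)*xP-np.sin(a)*yP; ey=np.cross(nP,ex); z=-nP; y=s*ey
    return trim+h*nP-PZ*z, R2q(np.c_[np.cross(y,z),y,z])
E
python3 - <<'E'
from h import *
f=lambda j: None if j is None else np.round(j,2).tolist()
for s in (1,-1):
    print('s',s)
    for a in (0,.6,1.18): print(a,f(ctrl.ik(*leverpose(a,s=s))))
    print('pre',f(ctrl.ik(*leverpose(0,.145,s=s))))
    for a in (-1.4,-.7,0,.7,1.4): print('t',a,f(ctrl.ik(*trimpose(a,.017+.112,s))),f(ctrl.ik(*trimpose(a,.12+.112,s))))
E
```

```text
s 1
0 [0.72, 0.37, -0.6, 2.06, 1.11, 0.32, 0.43]
0.6 [0.79, 0.36, -0.52, 2.1, 1.04, 0.2, 0.0]
1.18 [1.23, 0.49, -1.03, 2.21, 1.56, 0.39, -1.0]
pre [0.93, 0.19, -0.79, 2.05, 0.6, 0.41, 0.92]
t -1.4 [0.97, 0.3, -1.22, 2.3, 1.36, 0.58, 1.31] [-0.7, -0.1, 0.55, 2.26, 0.7, 0.52, 1.94]
t -0.7 [0.63, 0.19, -0.75, 2.31, 1.28, 0.38, 0.7] [0.61, -0.09, -0.63, 2.25, 0.41, 0.42, 1.56]
t 0 [0.79, 0.22, -0.96, 2.3, 1.31, 0.45, -0.04] [0.86, -0.1, -0.84, 2.24, 0.32, 0.4, 0.96]
t 0.7 [0.92, 0.27, -1.15, 2.3, 1.34, 0.54, -0.77] [1.12, -0.14, -1.04, 2.24, 0.15, 0.38, 0.44]
t 1.4 [0.74, 0.21, -0.89, 2.3, 1.3, 0.43, -1.43] [1.28, -0.17, -1.14, 2.24, -0.02, 0.38, -0.07]
s -1
0 [-0.05, 0.36, 0.44, 2.07, -0.79, 0.18, -0.87]
0.6 [0.17, 0.35, 0.32, 2.11, -1.05, 0.18, -1.1]
1.18 [1.11, 0.42, -0.83, 2.21, 1.56, 0.27, 2.13]
pre [0.61, 0.15, -0.41, 2.05, 0.38, 0.36, -2.01]
t -1.4 [0.89, 0.26, -1.1, 2.3, 1.34, 0.51, -1.81] [1.32, -0.19, -1.16, 2.24, -0.09, 0.38, -0.35]
t -0.7 [1.0, 0.32, -1.29, 2.3, 1.37, 0.62, -2.54] [1.37, -0.21, -1.19, 2.24, -0.17, 0.38, -0.96]
t 0 [-0.9, 0.3, 1.16, 2.32, -1.11, 0.18, -0.72] [1.4, -0.22, -1.2, 2.24, -0.22, 0.38, -1.6]
t 0.7 [-0.9, 0.3, 1.16, 2.32, -1.11, 0.18, -1.42] [1.42, -0.23, -1.21, 2.24, -0.27, 0.39, -2.25]
t 1.4 [-0.96, 0.38, 1.31, 2.32, -1.31, 0.3, -1.91] [-0.93, -0.13, 0.74, 2.26, 0.77, 0.56, 2.21]
```

Run:
```python
from h import *
p=get_state()['tcp_pos']; t0=get_state()['time']
ctrl.movep(*leverpose(0,.165))
print(get_state()['time'],np.round(get_state()['qpos'],2))
s=get_state();im,d=vision.grab_frame('wrist');cv2.imwrite('pics/w1.png',im);np.save('w1.npy',d);np.save('w1s.npy',s,allow_pickle=True)
im,d=vision.grab_frame('scene');cv2.imwrite('pics/s1.png',im)
for n in ('pivot','lever_grip','button','slot','mark_line'):
    pass
print(s['time'])
# overlay predicted points
im=cv2.imread('pics/w1.png')
for P in (pivot+.045*nP,pivot+.105*xP+.058*nP,trim+.035*nP,*[pivot+a*xP+b*yP for a in(-.06,.12) for b in (-.065,.16)]):
    u=proj('wrist',P,s)[0]; cv2.drawMarker(im,tuple(int(x) for x in u),(0,0,255),0,12,1)
cv2.imwrite('pics/w1o.png',cv2.resize(im,None,fx=1.5,fy=1.5))
```

```text
3.2167 [ 0.93  0.14 -0.76  2.04  0.45  0.43  1.06]
3.2167
```

View pics/w1o.png

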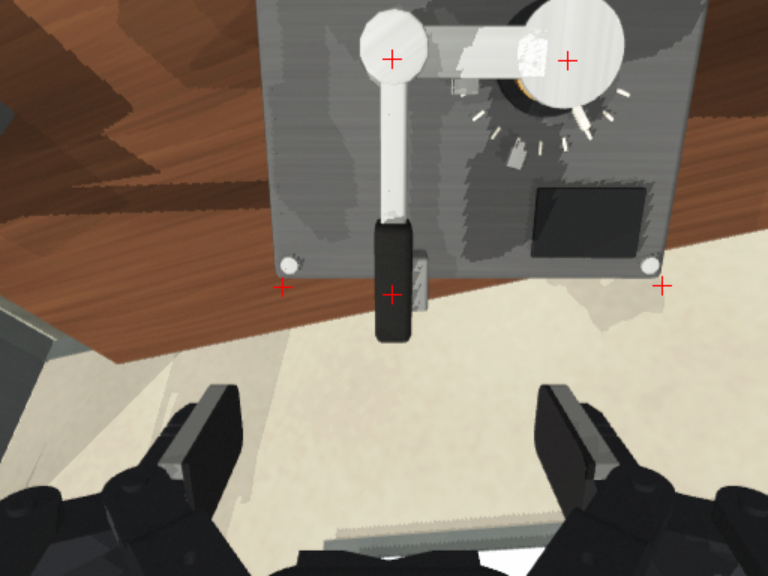

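The wrist view shows the raised lever with its grip centred at (392,290)/1.5, the button on the left side as described, the pointer at (582,122)/1.5 and a steel tab at (517,153)/1.5. The predicted points sit a few mm too far up-slope, so I refine with the wrist depth.

Run:
```python
from h import *
s=np.load('w1s.npy',allow_pickle=True).item(); im=cv2.imread('pics/w1.png'); d=np.load('w1.npy'); P=cloud('wrist',d,s)
L=(P-pivot)@RP  # panel coords
m=(d>0)&(abs(L[...,2])<.012)&(abs(L[...,0])<.15)&(L[...,1]<.2)&(L[...,1]>-.1)
Q=P[m]; c,n,w=fitplane(Q,nP,.003); print(n.round(4),nP.round(4),np.median((Q[w]-pivot)@nP), w.sum())
q=L[m]
for a in (-.04,-.02,0.02,.05,.07,.12):
    e=q[abs(q[:,1]-a)<.004]; print('y',a,'xmax',e[:,0].max().round(4))
for a in (0.03,.06,.09):
    e=q[abs(q[:,0]-a)<.004]; print('x',a,'y',e[:,1].min().round(4),e[:,1].max().round(4))
# lever
for lo,hi,nm in ((.05,.066,'grip top'),(.028,.040,'shutter')):
    mm=(d>0)&(L[...,2]>lo)&(L[...,2]<hi)&(abs(L[...,0])<.16)&(abs(L[...,1]-.04)<.1); 
    e=L[mm]
    print(nm,e.min(0).round(4),e.max(0).round(4))
g=(d>0)&(L[...,2]>.03)&(L[...,2]<.07)&(im.max(2)<60); e=L[g]; print('grip dark',np.percentile(e,[1,50,99],axis=0).round(4))
sh=(d>0)&(abs(L[...,2]-.035)<.006)&(L[...,1]>.06)&(L[...,0]<.04); e=L[sh]; print('shut',np.percentile(e,[1,50,99],axis=0).round(4))
hb=(d>0)&(L[...,2]>.04)&(abs(L[...,1])<.03)&(L[...,0]<.03); e=L[hb]; print('hub',np.percentile(e,[1,50,99],axis=0).round(4))
```

```text
[-0.5372  0.2006  0.8192] [-0.5382  0.1983  0.8192] 0.0010026771659462203 36361
y -0.04 xmax 0.115
y -0.02 xmax 0.1152
y 0.02 xmax 0.1151
y 0.05 xmax 0.1152
y 0.07 xmax 0.1155
y 0.12 xmax 0.1156
x 0.03 y -0.07 0.1586
x 0.06 y -0.0701 0.1595
x 0.09 y -0.0702 0.1581
grip top [-0.0184 -0.0139  0.05  ] [0.1302 0.0169 0.0613]
shutter [-0.0249 -0.0106  0.0306] [0.0877 0.1045 0.04  ]
grip dark [[ 0.0711 -0.0085  0.0493]
 [ 0.097   0.      0.0587]
 [ 0.1275  0.0086  0.0604]]
shut [[-0.0242  0.0606  0.0339]
 [-0.004   0.0807  0.0359]
 [ 0.0189  0.1026  0.0375]]
hub [[-0.0173 -0.0131  0.051 ]
 [-0.0006  0.0001  0.0538]
 [ 0.0289  0.0139  0.0557]]
```

```bash
cat >> h.py <<'E'
pivot=pivot-.004*xP+.001*nP; trim=pivot+.08*yP
E
python3 - <<'E'
from h import *
p,q=leverpose(0,.046); ctrl.movel(p,q,max_speed=.1)
ctrl.close_gripper(35)
s=get_state(); print(s['time'],s['width'],np.round(s['contact_force'],1),np.round(s['qpos'],2))
im,d=vision.grab_frame('wrist');cv2.imwrite('pics/w2.png',im)
E
```

```text
5.275 0.017566434273495135 [-3.2  3.   5.1] [ 0.57  0.34 -0.39  2.07  0.97  0.24  0.56]
```

View pics/w2.png

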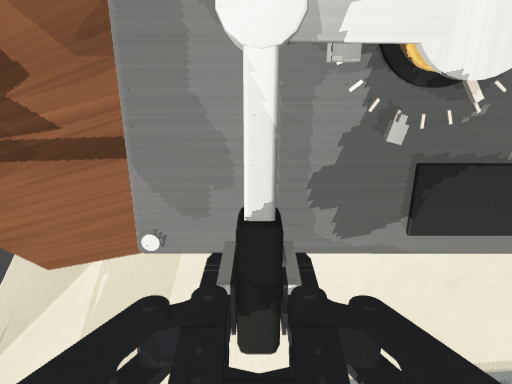

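The grip is pinched centrally and the width reads about 18 mm, so the button is in. I swing the lever.

Run:
```python
from h import *
for a in np.arange(.1,1.21,.1):
    p,q=leverpose(min(a,1.17),.046)
    try: ctrl.movel(p,q,max_speed=.08)
    except Exception as e: print(a,repr(e)); break
    s=get_state(); f=np.array(s['contact_force']); print(round(a,2),round(s['time'],2),f.round(1),np.round(s['width'],4), np.round(s['qpos'],2)[[0,2,4,5,6]])
    if np.linalg.norm(f)>60: print('force');break
im,d=vision.grab_frame('wrist');cv2.imwrite('pics/w3.png',im)
im,d=vision.grab_frame('top');cv2.imwrite('pics/t3.png',cv2.resize(im[110:240,250:420],None,fx=4,fy=4))
```

```text
0.1 5.61 [-2.5  3.4  6.8] 0.0181 [ 0.59 -0.39  0.93  0.23  0.51]
0.2 5.89 [-3.5  3.8  6. ] 0.0175 [ 0.61 -0.39  0.91  0.21  0.45]
0.3 6.17 [-4.2  3.6  7.3] 0.0177 [ 0.64 -0.39  0.89  0.2   0.39]
0.4 6.46 [-3.7  5.   6. ] 0.0178 [ 0.67 -0.41  0.9   0.19  0.3 ]
0.5 6.74 [-4.9  5.8  7.4] 0.0177 [ 0.72 -0.44  0.94  0.18  0.17]
0.6 7.03 [-4.7  5.3  7.4] 0.0173 [ 0.77 -0.48  1.01  0.18  0.03]
0.7 7.31 [-4.6  5.5  7.8] 0.0176 [ 0.82 -0.52  1.09  0.18 -0.14]
0.8 7.6 [-4.3  5.5  7.8] 0.0175 [ 0.87 -0.56  1.18  0.18 -0.31]
0.9 7.9 [-5.2  5.9  9.2] 0.0178 [ 0.91 -0.6   1.28  0.18 -0.5 ]
1.0 8.21 [-5.5  6.   9.5] 0.0176 [ 0.95 -0.63  1.39  0.18 -0.69]
1.1 8.53 [-4.6  5.5 10.2] 0.0174 [ 0.98 -0.65  1.5   0.18 -0.89]
1.2 8.79 [-5.3  6.9  9.5] 0.0175 [ 1.   -0.67  1.59  0.18 -1.04]
```

View pics/w3.png

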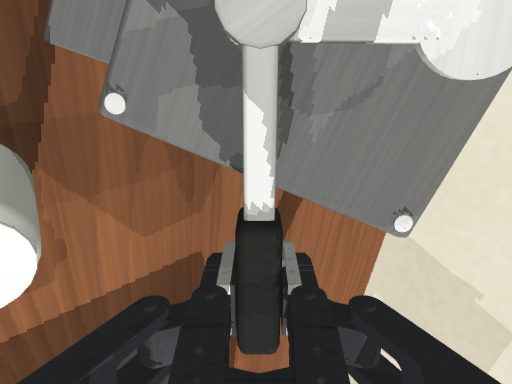

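View pics/t3.png

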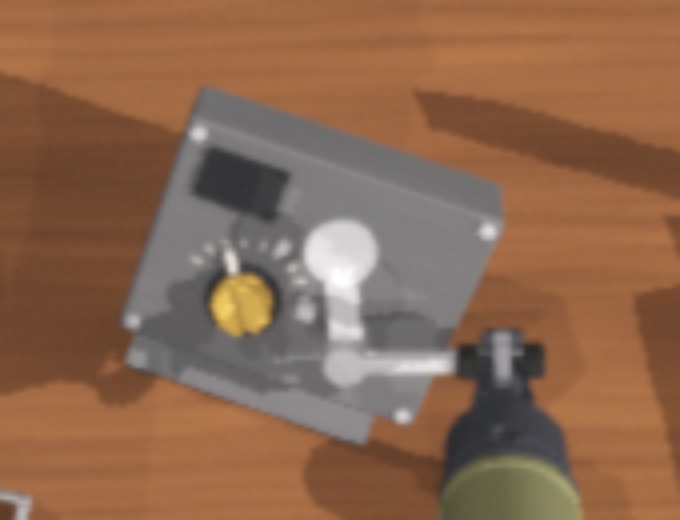

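Run:
```python
from h import *
ctrl.ungrasp()
p,q=leverpose(1.17,.14); ctrl.movel(p,q,max_speed=.15)
p,q=trimpose(0,.165); ctrl.movep(p+.04*xP,q)
s=get_state();im,d=vision.grab_frame('wrist');cv2.imwrite('pics/w4.png',im);np.save('w4.npy',d);np.save('w4s.npy',s,allow_pickle=True)
im2,d2=vision.grab_frame('scene');cv2.imwrite('pics/s4.png',im2)
print(s['time'],np.round(s['qpos'],2))
P=cloud('wrist',d,s); L=(P-pivot)@RP
for T in ('slot','mark_line','trimmer','mark'):
    for r in models.recognise('wrist',T)[:3]:
        u,v=map(int,r['point']); print(T,round(r['p'],2),(u,v),L[v,u].round(4))
o=im.copy()
for X in [trim+.023*nP]+[trim+.045*(np.cos(a)*xP-np.sin(a)*yP) for a in np.arange(-1.4,1.41,.35)]:
    u=proj('wrist',X,s)[0]; cv2.drawMarker(o,tuple(int(x) for x in u),(0,0,255),0,8,1)
cv2.imwrite('pics/w4o.png',cv2.resize(o,None,fx=1.5,fy=1.5))
```

```text
11.3 [ 1.15  0.24 -1.37  2.2   1.07  0.59  0.23]
slot 0.9 (261, 131) [-0.0009  0.0809  0.013 ]
mark_line 0.65 (247, 184) [0.0462 0.0688 0.0053]
trimmer 0.73 (260, 132) [0.     0.0801 0.0121]
```

View pics/w4o.png

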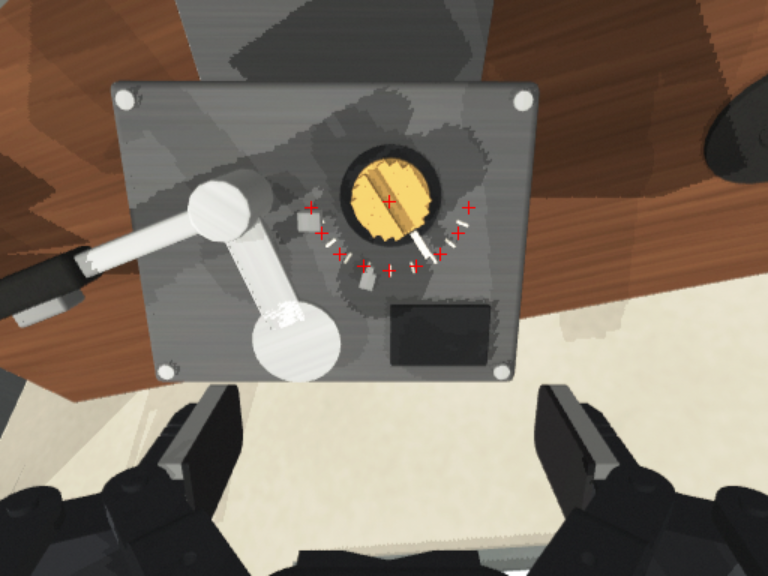

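Run:
```python
from h import *
s=np.load('w4s.npy',allow_pickle=True).item(); im=cv2.imread('pics/w4.png'); d=np.load('w4.npy'); P=cloud('wrist',d,s); L=(P-trim)@RP
# panel refit
m=(d>0)&(abs(L[...,2])<.006)&(L[...,0]>-.055)&(L[...,0]<.1)&(abs(L[...,1])<.06); c,n,w=fitplane(P[m],nP,.002); print('plane off',np.median((P[m][w]-trim)@nP),n.round(4),nP.round(4))
# brass
hsv=cv2.cvtColor(im,cv2.COLOR_BGR2HSV); b=(hsv[...,0]>15)&(hsv[...,0]<35)&(hsv[...,1]>90)&(hsv[...,2]>100)&(d>0)&(np.linalg.norm(L[...,:2],axis=-1)<.03)&(L[...,2]>.005)
e=L[b]; print('brass z pct',np.percentile(e[:,2],[2,25,50,75,95,99]).round(4))
top=b&(L[...,2]>np.percentile(e[:,2],95)-.004)
e=L[top]; print('brass top',np.percentile(e,[.5,50,99.5],axis=0).round(4)); print(cv2.minEnclosingCircle((e[:,:2]*1000).astype(np.float32)))
low=b&(L[...,2]<np.percentile(e[:,2],95)-.005); 
# rectified view at two heights, 0.1 mm... 5 px/mm
for h,nm in ((.0,'pan'),(.023,'top')):
    S=4; W=600; g=np.mgrid[0:W,0:W]; # rows: +x down ->up
    X=(W/2-g[0])/S/1000; Y=(W/2-g[1])/S/1000  # up = +x, left=+y
    pts=trim+X[...,None]*xP+Y[...,None]*yP+h*nP
    uv=proj('wrist',pts.reshape(-1,3),s).reshape(W,W,2).astype(np.float32)
    o=cv2.remap(im,uv[...,0],uv[...,1],cv2.INTER_CUBIC)
    for r in (21,40,45,63): cv2.circle(o,(300,300),r*S,(0,0,255),1)
    cv2.imwrite(f'pics/r4{nm}.png',o)
```

```text
plane off -3.8954721768182744e-05 [-0.5373  0.2009  0.8191] [-0.5382  0.1983  0.8192]
brass z pct [0.011  0.0137 0.0225 0.0231 0.024  0.0245]
brass top [[-0.0195 -0.0193  0.0208]
 [-0.0002  0.0001  0.0229]
 [ 0.0197  0.0196  0.0248]]
((0.06974368542432785, 0.26085036993026733), 21.00408172607422)
```

View pics/r4pan.png

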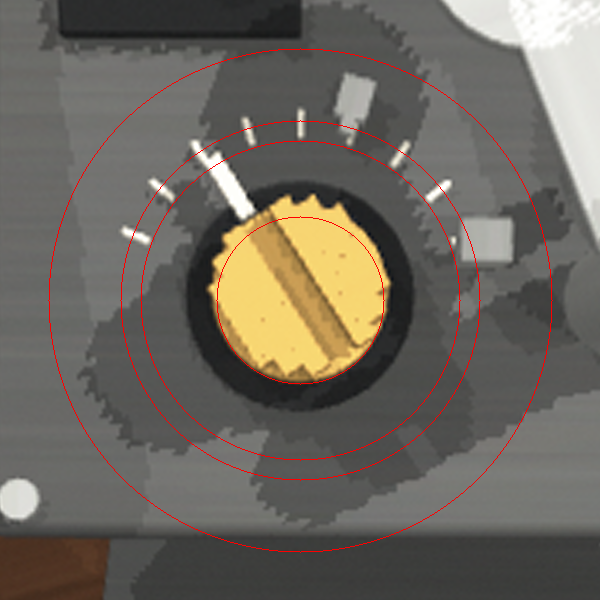

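View pics/r4top.png

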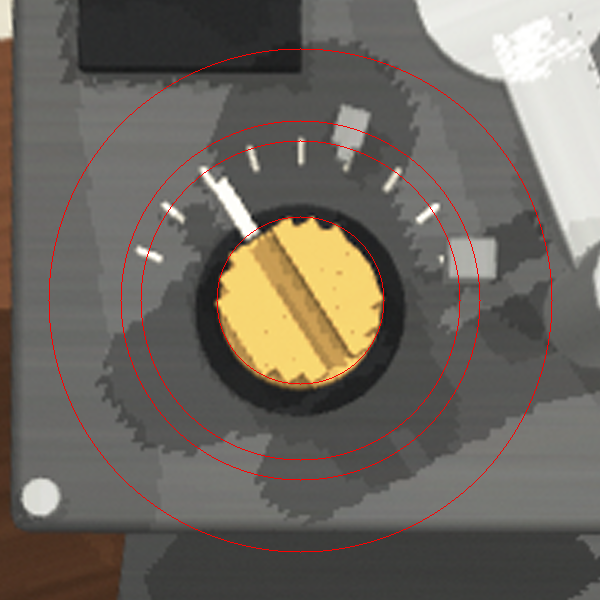

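Run:
```python
from h import *
s=np.load('w4s.npy',allow_pickle=True).item(); im=cv2.imread('pics/w4.png'); d=np.load('w4.npy'); P=cloud('wrist',d,s); L=(P-trim)@RP
r=np.linalg.norm(L[...,:2],axis=-1); g=im.astype(int)
def ang(v): return np.arctan2(-v[1],v[0])
w=(d>0)&(r>.021)&(r<.042)&(g.min(2)>200); 
n,lab,st,cen=cv2.connectedComponentsWithStats(w.astype(np.uint8))
for k in range(1,n):
    if st[k,4]<20: continue
    e=L[lab==k]; c=e.mean(0); dv=np.linalg.svd(e[:,:2]-c[:2],full_matrices=False)[2][0]
    if dv[0]<0:dv=-dv
    print('white',st[k,4],c.round(4),'ang c',ang(c).round(3),'dir',ang(dv).round(3),e.min(0).round(4),e.max(0).round(4))
b=(d>0)&(r<.019); e=L[b]
sl=e[(e[:,2]<.0195)]; print('slot px',len(sl),np.percentile(sl[:,2],[5,50,95]))
c=sl.mean(0);dv=np.linalg.svd(sl[:,:2]-c[:2],full_matrices=False)[2][0]; dv*=np.sign(dv[0]); print('slot dir',ang(dv),c, 'perp offset',(c[0]*dv[1]-c[1]*dv[0]))
# tabs
for (u,v) in ((247,184),(205,148)):
    print((u,v),'col',im[v,u],L[v,u].round(4))
    ff=(abs(g-g[v,u]).max(2)<22).astype(np.uint8); win=np.zeros_like(ff);win[v-18:v+18,u-18:u+18]=1
    n,lab=cv2.connectedComponents(ff*win); e=L[lab==lab[v,u]]; c=np.median(e,0)
    rect=cv2.minAreaRect((e[:,:2]*1000).astype(np.float32)); dv=np.linalg.svd(e[:,:2]-e[:,:2].mean(0),full_matrices=False)[2][0]; dv*=np.sign(dv[0])
    print(len(e),c.round(4),'ang',ang(c),'dir',ang(dv),'r',np.hypot(*c[:2]),rect,np.percentile(e[:,2],[5,50,95]), np.percentile(np.linalg.norm(e[:,:2],axis=1),[1,99]))
cv2.imwrite('pics/w4c.png',cv2.resize(im[80:230,170:340],None,fx=4,fy=4,interpolation=cv2.INTER_NEAREST))
```

```text
white 89 [0.0267 0.0173 0.0077] ang c -0.575 dir -0.574 [0.0192 0.0119 0.0047] [0.0339 0.0233 0.0096]
slot px 458 [0.01189351 0.01304359 0.01579874]
slot dir -0.5446522682645162 [-5.59582907e-04 -9.24841288e-05  1.32677397e-02] perp offset -0.00021082912021421835
(247, 184) col [167 174 174] [ 0.0462 -0.0112  0.0053]
108 [ 0.0482 -0.013   0.0049] ang 0.26317968515183215 dir 0.25080717521604773 r 0.04992089938300437 ((47.310951232910156, -13.016000747680664), (7.472897052764893, 13.388418197631836), 74.07301330566406) [0.00362991 0.00490863 0.00594242] [0.04274626 0.05579676]
(205, 148) col [173 179 177] [ 0.0118 -0.044   0.0182]
167 [ 0.0118 -0.0439  0.0171] ang 1.3089153243838845 dir 0.7130968999847759 r 0.04541757730624593 ((-14.60848617553711, -26.859397888183594), (13.251811981201172, 75.99089050292969), 57.229286193847656) [0.0157888  0.01705741 0.01819481] [0.03952665 0.05140765]
```

View pics/w4c.png

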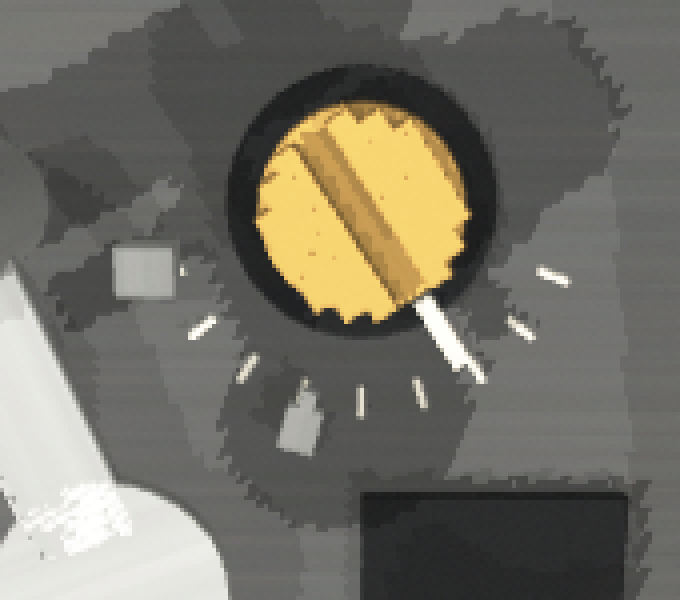

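The retained mark is the 5 mm thick radial tab at angle about 0.26. The other grey block at (205,148) is 17 mm high and aligned with the panel axes, so it's the lever stop. The pointer is at about -0.57. Next I look closely at the tuner.

Run:
```python
from h import *
p,q=trimpose(0,.165); ctrl.movel(get_state()['tcp_pos']+np.array([-.03,0.03,.10]),max_speed=.25)
R=np.c_[[1,0,0],[0,-1,0],[0,0,-1]].astype(float)
ctrl.movep([.44,.29,.30],R2q(R))
s=get_state();im,d=vision.grab_frame('wrist');cv2.imwrite('pics/w5.png',im);np.save('w5.npy',d);np.save('w5s.npy',s,allow_pickle=True)
print(s['time'],np.round(s['qpos'],2))
P=cloud('wrist',d,s)
for T in ('tuner_grip','spike_mid','stand'):
    for r in models.masks_of('wrist',T)[:3]:
        u,v=map(int,r['point']); e=P[r['mask']&(d>0)]; print(T,round(r['p'],2),(u,v),P[v,u].round(4),im[v,u],np.median(e,0).round(3),len(e))
```

```text
16.1667 [-1.34  0.5   1.15  1.65 -0.47  1.31 -1.67]
tuner_grip 0.83 (143, 157) [0.4478 0.3979 0.127 ] [ 46 106 210] [0.446 0.399 0.107] 1809
tuner_grip 0.8 (347, 175) [0.4302 0.2047 0.1288] [ 33  75 148] [0.424 0.2   0.088] 1559
tuner_grip 0.79 (248, 143) [0.466  0.2979 0.1541] [250 254 254] [0.46  0.296 0.12 ] 1521
stand 0.98 (247, 80) [0.5152 0.3028 0.0087] [194 243 254] [0.512 0.303 0.095] 10482
```

View pics/w5.png

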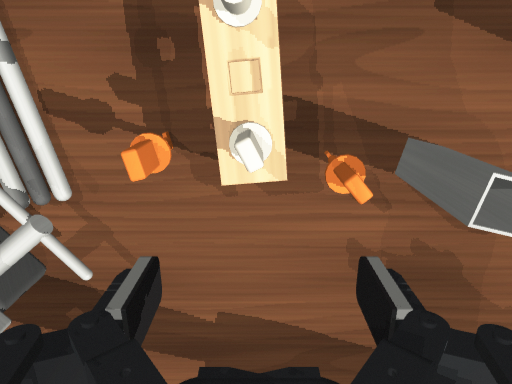

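Run:
```python
from h import *
s=np.load('w5s.npy',allow_pickle=True).item(); im=cv2.imread('pics/w5.png'); d=np.load('w5.npy'); P=cloud('wrist',d,s); g=im.astype(int)
near=(d>0)&(np.linalg.norm(P[...,:2]-[.465,.295],axis=-1)<.045); wh=near&(g.max(2)-g.min(2)<30)&(P[...,2]>.085)
h=P[wh&(P[...,2]>.148)]; print('handle top',len(h),h.mean(0).round(4),cv2.minAreaRect((h[:,:2]*1000).astype(np.float32)),np.percentile(h[:,2],[5,50,95]))
f=P[wh&(abs(P[...,2]-.1)<.006)]; print('flange',len(f),cv2.minEnclosingCircle((f[:,:2]*1000).astype(np.float32)),np.median(f[:,2]))
m=(d>0)&(abs(P[...,2]-.095)<.004)&(g[...,2]-g[...,0]>30)&(g[...,2]>170)&(P[...,0]>.4)&(abs(P[...,1]-.3)<.08)
e=P[m]; print('stand',len(e),e.min(0),e.max(0),cv2.minAreaRect((e[:,:2]*1000).astype(np.float32)))
# right/left edges fit
for lo in (.44,.47,.5,.53,.56):
    k=e[(abs(e[:,0]-lo)<.005)]; 
    if len(k): print(lo,k[:,1].min().round(4),k[:,1].max().round(4))
cv2.imwrite('pics/w5c.png',cv2.resize(im[50:200,190:310],None,fx=4,fy=4,interpolation=2))
```

```text
handle top 10625 [0.452  0.3049 0.3561] ((455.8483581542969, 294.9458923339844), (30.92300033569336, 85.45260620117188), 14.460763931274414) [0.15404175 0.37539656 0.38362408]
flange 708 ((455.3077697753906, 297.3064880371094), 21.640371322631836) 0.10149186707143476
stand 9587 [0.40932765 0.26004286 0.09115217] [0.58543452 0.34269209 0.09899829] ((500.1231384277344, 301.2059631347656), (176.46766662597656, 70.30695343017578), 4.77523946762085)
0.44 0.2615 0.3312
0.47 0.2642 0.3338
0.5 0.2657 0.3366
0.53 0.2682 0.3388
0.56 0.2707 0.3412
```

View pics/w5c.png

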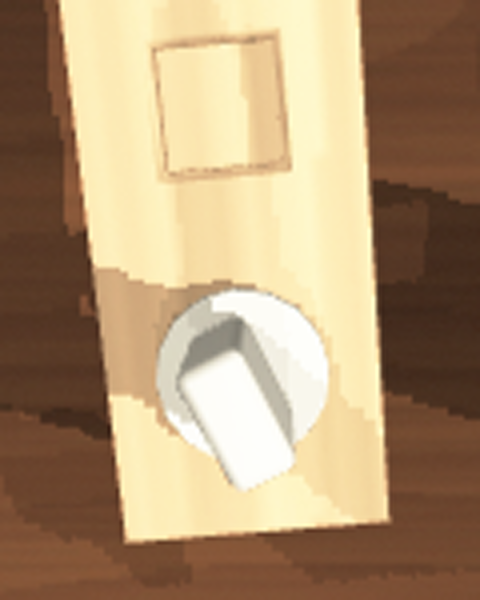

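Run:
```python
from h import *
s=np.load('w5s.npy',allow_pickle=True).item(); im=cv2.imread('pics/w5.png'); d=np.load('w5.npy'); P=cloud('wrist',d,s); g=im.astype(int)
near=(d>0)&(np.linalg.norm(P[...,:2]-[.458,.296],axis=-1)<.03)&(P[...,2]<.165)
h=P[near&(P[...,2]>.150)]; print('handle top',len(h),h.mean(0).round(4),cv2.minAreaRect((h[:,:2]*1000).astype(np.float32)),np.percentile(h[:,2],[5,50,95]))
c=h[:,:2]-h[:,:2].mean(0); dv=np.linalg.svd(c,full_matrices=False)[2][0]; print('dir deg',np.degrees(np.arctan2(dv[1],dv[0])))
for yawd in (-3,3):pass
```

```text
handle top 604 [0.4558 0.2975 0.153 ] ((455.3144836425781, 297.5460205078125), (29.360532760620117, 16.021949768066406), 27.920045852661133) [0.15127527 0.15307236 0.1543412 ]
dir deg -152.4948968519036
```

```bash
cat >> h.py <<'E'
tun=np.array([.4555,.2975]); tyaw=np.radians(27.7)
def down(xy,z,yawx):
    c,s_=np.cos(yawx),np.sin(yawx); R=np.c_[[c,s_,0],[s_,-c,0],[0,0,-1]]
    return np.array([xy[0],xy[1],z+PZ]),R2q(R)   # z = grasp point height
E
python3 - <<'E'
from h import *
p,q=down(tun,.26,tyaw); ctrl.movep(p,q)
p,q=down(tun,.129,tyaw); ctrl.movel(p,q,max_speed=.12)
ctrl.close_gripper(80)
s=get_state(); print(s['time'],s['width'],np.round(s['contact_force'],1),np.round(s['qpos'],2))
im,d=vision.grab_frame('wrist');cv2.imwrite('pics/w6.png',im)
E
```

```text
18.7583 0.015554098290251327 [1.5 0.1 1.3] [-1.13  0.65  0.82  1.88 -0.61  0.88 -1.09]
```

View pics/w6.png

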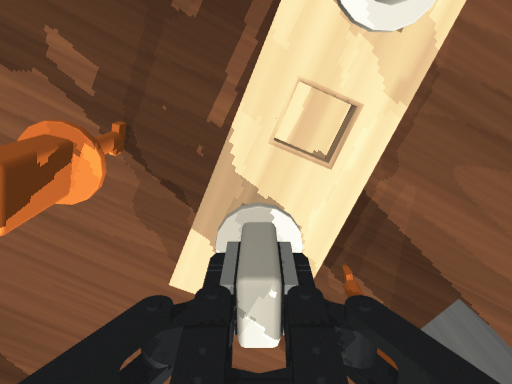

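Run:
```python
from h import *
p,q=down(tun,.33,tyaw); ctrl.movel(p,q,max_speed=.2)
s=get_state(); print(s['time'],np.round(s['contact_force'],1),np.round(s['qpos'],2))
im,d=vision.grab_frame('scene');cv2.imwrite('pics/s7.png',im)
f=lambda j: None if j is None else np.round(j,2).tolist()
for s_ in (1,-1):
    for h in (.25,.195,.129):
        for a in (-.57,-.1,.35): print(s_,h,a,f(ctrl.ik(*trimpose(a,h,s_))))
```

```text
19.9667 [-0.7 -0.1 -1.1] [-1.24  0.46  0.99  1.59 -0.39  1.31 -1.29]
1 0.25 -0.57 [-1.05, -0.21, 0.75, 2.25, 0.82, 0.68, 0.95]
1 0.25 -0.1 [-1.03, -0.2, 0.73, 2.25, 0.81, 0.68, 0.49]
1 0.25 0.35 [-1.03, -0.2, 0.73, 2.25, 0.81, 0.68, 0.04]
1 0.195 -0.57 [-0.95, -0.02, 0.88, 2.3, 0.73, 0.38, 1.1]
1 0.195 -0.1 [-1.04, -0.02, 0.97, 2.3, 0.74, 0.38, 0.62]
1 0.195 0.35 [-1.17, -0.03, 1.09, 2.3, 0.76, 0.39, 0.15]
1 0.129 -0.57 [0.53, 0.17, -0.63, 2.32, 1.27, 0.35, 0.57]
1 0.129 -0.1 [0.02, 0.15, -0.04, 2.32, 1.15, 0.23, 0.23]
1 0.129 0.35 [-0.15, 0.15, 0.16, 2.32, 1.09, 0.2, -0.16]
-1 0.25 -0.57 [-1.0, -0.2, 0.72, 2.25, 0.81, 0.67, -2.17]
-1 0.25 -0.1 [-1.06, -0.21, 0.76, 2.25, 0.83, 0.69, -2.67]
-1 0.25 0.35 [0.17, -0.12, -0.24, 2.24, 0.46, 0.49, -2.7]
-1 0.195 -0.57 [-1.35, -0.06, 1.25, 2.3, 0.83, 0.42, -2.14]
-1 0.195 -0.1 [-1.3, -0.05, 1.2, 2.3, 0.8, 0.41, -2.58]
-1 0.195 0.35 None
-1 0.129 -0.57 [-0.91, 0.3, 1.16, 2.33, -1.12, 0.18, -0.14]
-1 0.129 -0.1 [-0.91, 0.3, 1.16, 2.33, -1.12, 0.18, -0.61]
-1 0.129 0.35 [-0.91, 0.3, 1.16, 2.33, -1.12, 0.18, -1.06]
```

View pics/s7.png

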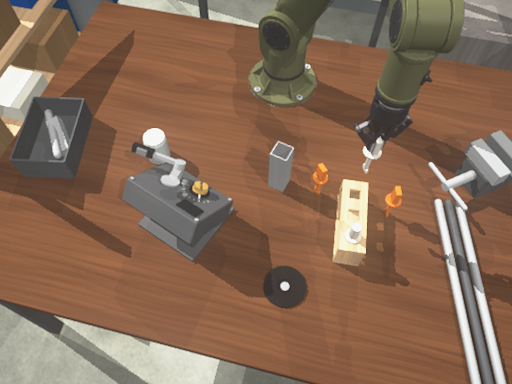

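```bash
cat > fit.py <<'E'
from h import *
import itertools, json
from scipy.optimize import least_squares
data=[]
s=get_state(); data.append((s['qpos'],s['tcp_pos'],q2R(s['eef_rot'])))
for s_ in (1,-1):
    for h in (.25,.195,.129):
        for a in (-.57,.35):
            p,q=trimpose(a,h,s_); j=ctrl.ik(p,q)
            if j is not None: data.append((j,p,q2R(q)))
for xy in ((.5,.2),(.6,0),(.45,-.2),(.5,.3)):
    for y in (0,1.):
        p,q=down(xy,.3,y); j=ctrl.ik(p,q)
        if j is not None: data.append((j,p,q2R(q)))
J=np.array([d[0] for d in data]);X=np.array([d[1] for d in data]);RR=np.array([d[2] for d in data])
def rot(ax,a): return Ro.from_rotvec(np.outer(a,ax)).as_matrix()
def fk(J,par,sg):
    J=np.atleast_2d(J); n=len(J)
    off=par[:7]; d1,a0,L1,a1,L2,a2,L3=par[7:14]; az=par[14]
    T=np.zeros((n,3));R=np.tile(np.eye(3),(n,1,1))
    ax=['z','y','z','y','z','y','z']; tr=[[0,0,0],[a0,0,d1],None]
    E={'z':[0,0,1],'y':[0,1,0]}
    trs=[[0,0,0],[a0,0,d1],[0,0,0],[a1,0,L1],[0,0,0],[a2,0,L2],[0,0,0]]
    for k in range(7):
        T=T+np.einsum('nij,j->ni',R,trs[k]); R=R@rot(E[ax[k]],sg[k]*J[:,k]+off[k])
    T=T+np.einsum('nij,j->ni',R,[0,0,L3]); return T,R
best=None
if __name__=='__main__':
    rng=np.random.default_rng(0)
    for sg in itertools.product((1,-1),(1,),(1,-1),(1,-1),(1,-1),(1,-1),(1,-1)):
        def res(par):
            T,R=fk(J,par,sg); return np.r_[(T-X).ravel()*5,(R-RR).ravel()]
        for off6 in (0,np.pi/2,np.pi,-np.pi/2):
            p0=np.r_[np.zeros(6),off6,.35,0,.4,0,.4,0,.3,0]
            r=least_squares(res,p0,max_nfev=40)
            if best is None or r.cost<best[0]: best=(r.cost,sg,r.x.tolist()); print(best[0],sg,np.round(r.x,3).tolist())
        if best[0]<1e-3: break
    json.dump([best[1],best[2]],open('fk.json','w'))
E
timeout 500 python3 fit.py
```

```text
34.30023169659197 (1, 1, 1, 1, 1, 1, 1) [0.074, -0.56, -0.12, 0.589, 0.809, -0.282, -2.429, 0.123, 0.204, 0.854, 0.139, 0.173, -0.047, 0.674, 0.0]
34.244440350237554 (1, 1, 1, 1, 1, 1, 1) [-2.295, -0.097, 1.601, 0.358, 0.617, 0.142, 3.364, 0.932, -0.123, -0.226, 0.201, -0.154, -0.117, 0.688, 0.0]
25.407173271643565 (1, 1, 1, 1, 1, 1, -1) [0.062, -0.378, 0.074, -2.617, 0.196, 2.785, 1.9, 0.157, 0.124, 0.506, 0.228, -0.115, 0.027, 0.368, 0.0]
22.6849914591792 (1, 1, 1, 1, 1, 1, -1) [0.129, 0.252, -0.589, -2.984, 0.897, 2.463, 1.878, 0.276, 0.067, -0.512, 0.88, 0.325, 0.295, -0.495, 0.0]
22.684781248100773 (1, 1, 1, 1, -1, -1, -1) [0.123, 0.249, -0.586, 0.16, 2.245, 0.678, -1.265, 0.274, 0.067, -0.516, 0.883, -0.329, 0.296, -0.498, 0.0]
3.0898578479177385 (-1, 1, 1, 1, 1, 1, -1) [-2.176, 3.129, 1.191, 1.384, -0.45, 2.592, 3.946, 0.568, -0.019, 0.435, 0.669, 0.069, 0.131, -0.149, 0.0]
0.005018962847401284 (-1, 1, 1, 1, 1, 1, -1) [-0.024, -3.147, 0.002, 0.005, 0.001, 3.135, 1.546, 0.289, -0.003, -0.572, 0.017, -0.405, -0.008, 0.383, 0.0]
0.004940377871170822 (-1, 1, 1, 1, -1, 1, -1) [-0.019, -3.148, 0.007, 3.148, -0.001, -0.006, 1.547, 0.286, -0.003, -0.573, 0.014, 0.403, 0.007, 0.381, 0.0]
0.004940371708916886 (-1, 1, 1, 1, -1, 1, -1) [-0.019, 3.135, 0.007, -3.135, -0.001, -0.006, 1.547, 0.286, -0.003, -0.573, 0.014, 0.403, 0.007, 0.381, 0.0]
0.004940370083876564 (-1, 1, 1, 1, -1, 1, -1) [-0.019, -3.148, 0.007, 3.148, -0.001, -0.006, -4.737, 0.286, -0.003, -0.573, 0.014, 0.403, 0.007, 0.381, 0.0]
0.00494037008287309 (-1, 1, -1, 1, -1, 1, -1) [-0.019, -0.006, -0.007, 0.006, -0.001, -0.006, 1.547, 0.286, -0.003, 0.573, -0.014, 0.403, 0.007, 0.381, 0.0]
```

```bash
cat > path.py <<'E'
from fit import *
sg,par=json.load(open('fk.json')); par=np.array(par)
def show(a,b):
    a,b=np.array(a),np.array(b)
    for t in np.linspace(0,1,9):
        T,R=fk(a+t*(b-a),par,sg); z=R[0][:,2]; g=T[0]+PZ*z; print(round(t,2),'tcp',T[0].round(3),'tip',(g+.112*z).round(3),'z',z.round(2))
E
python3 - <<'E'
from path import *
T,R=fk(J,par,sg); print(np.abs(T-X).max())
q=get_state()['qpos']
show(q,[0.61,-0.09,-0.63,2.25,.41,.42,1.56])
show(q,[-1.05, -0.21, 0.75, 2.25, 0.82, 0.68, 0.95])
E
```

```text
0.006010593323048208
0.0 tcp [0.454 0.298 0.311] tip [0.455 0.299 0.217] z [ 0.  0. -1.]
0.12 tcp [0.477 0.225 0.287] tip [0.478 0.225 0.193] z [ 0.01  0.   -1.  ]
0.25 tcp [0.488 0.159 0.272] tip [0.492 0.159 0.179] z [ 0.04  0.   -1.  ]
0.38 tcp [0.493 0.102 0.265] tip [0.502 0.102 0.173] z [ 0.1  -0.   -0.99]
0.5 tcp [0.493 0.053 0.267] tip [0.511 0.051 0.175] z [ 0.18 -0.02 -0.98]
0.62 tcp [0.492 0.011 0.275] tip [0.518 0.006 0.185] z [ 0.28 -0.05 -0.96]
0.75 tcp [ 0.487 -0.023  0.287] tip [ 0.523 -0.032  0.201] z [ 0.38 -0.1  -0.92]
0.88 tcp [ 0.481 -0.048  0.3  ] tip [ 0.524 -0.063  0.219] z [ 0.47 -0.15 -0.87]
1.0 tcp [ 0.471 -0.065  0.309] tip [ 0.522 -0.085  0.233] z [ 0.54 -0.21 -0.82]
0.0 tcp [0.454 0.298 0.311] tip [0.455 0.299 0.217] z [ 0.  0. -1.]
0.12 tcp [0.456 0.226 0.313] tip [0.461 0.22  0.22 ] z [ 0.05 -0.07 -1.  ]
0.25 tcp [0.456 0.16  0.315] tip [0.465 0.148 0.223] z [ 0.1  -0.13 -0.99]
0.38 tcp [0.455 0.099 0.317] tip [0.47  0.083 0.227] z [ 0.16 -0.18 -0.97]
0.5 tcp [0.454 0.047 0.319] tip [0.475 0.027 0.23 ] z [ 0.22 -0.22 -0.95]
0.62 tcp [0.454 0.004 0.321] tip [ 0.481 -0.019  0.234] z [ 0.29 -0.24 -0.93]
0.75 tcp [ 0.454 -0.03   0.322] tip [ 0.488 -0.053  0.239] z [ 0.37 -0.25 -0.9 ]
0.88 tcp [ 0.453 -0.053  0.323] tip [ 0.496 -0.074  0.243] z [ 0.45 -0.23 -0.86]
1.0 tcp [ 0.451 -0.065  0.325] tip [ 0.502 -0.083  0.248] z [ 0.54 -0.2  -0.82]
```

Run:
```python
from path import *
A=[-1.05, -0.21, 0.75, 2.25, 0.82, 0.68, 0.95];B=[0.61,-0.09,-0.63,2.25,.41,.42,1.56]
show(A,B)
```

```text
0.0 tcp [ 0.451 -0.065  0.325] tip [ 0.502 -0.083  0.248] z [ 0.54 -0.2  -0.82]
0.12 tcp [ 0.449 -0.064  0.332] tip [ 0.5   -0.082  0.257] z [ 0.55 -0.2  -0.81]
0.25 tcp [ 0.448 -0.062  0.337] tip [ 0.5   -0.081  0.262] z [ 0.56 -0.21 -0.8 ]
0.38 tcp [ 0.449 -0.06   0.338] tip [ 0.501 -0.08   0.263] z [ 0.56 -0.21 -0.8 ]
0.5 tcp [ 0.451 -0.059  0.335] tip [ 0.503 -0.08   0.261] z [ 0.56 -0.22 -0.8 ]
0.62 tcp [ 0.454 -0.059  0.331] tip [ 0.506 -0.08   0.256] z [ 0.56 -0.22 -0.8 ]
0.75 tcp [ 0.459 -0.06   0.324] tip [ 0.511 -0.08   0.249] z [ 0.55 -0.22 -0.81]
0.88 tcp [ 0.465 -0.062  0.317] tip [ 0.516 -0.082  0.241] z [ 0.54 -0.22 -0.81]
1.0 tcp [ 0.471 -0.065  0.309] tip [ 0.522 -0.085  0.233] z [ 0.54 -0.21 -0.82]
```

Run:
```python
from h import *
ctrl.set_joints([-1.05, -0.21, 0.75, 2.25, 0.82, 0.68, 0.95]); ctrl.set_joints([0.61,-0.09,-0.63,2.25,.41,.42,1.56])
p,q=trimpose(-.56,.162,1); ctrl.movel(p,q,max_speed=.1)
s=get_state(); print(s['time'],np.round(s['qpos'],2), np.round(s['tcp_pos']-p,4),s['width'])
im,d=vision.grab_frame('wrist');cv2.imwrite('pics/w8.png',im);np.save('w8.npy',d);np.save('w8s.npy',s,allow_pickle=True)
im2,d2=vision.grab_frame('scene');cv2.imwrite('pics/s8.png',im2);np.save('s8.npy',d2)
im3,d3=vision.grab_frame('top');cv2.imwrite('pics/t8.png',im3);np.save('t8.npy',d3)
cv2.imwrite('pics/s8c.png',cv2.resize(im2[130:230,130:260],None,fx=5,fy=5,interpolation=2))
```

```text
24.6917 [ 0.62  0.09 -0.7   2.3   1.    0.35  0.82] [0.0001 0.0005 0.0002] 0.015208732102483094
```

View pics/w8.png

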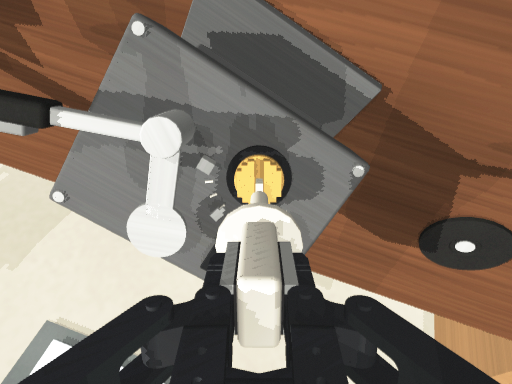

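View pics/s8c.png

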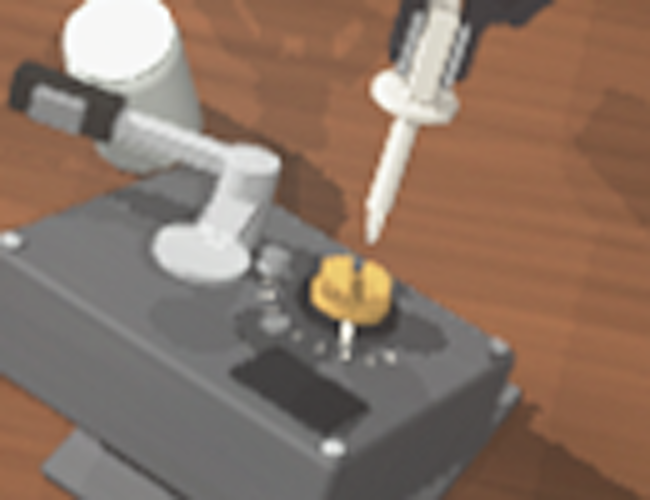

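Run:
```python
from h import *
s=np.load('w8s.npy',allow_pickle=True).item()
R=q2R(s['eef_rot']); g=s['tcp_pos']+PZ*R[:,2]
tip=g+.112*R[:,2]; print('tip in panel/trim',((tip-trim)@RP).round(4))
for n,f,(v0,v1,u0,u1) in (('scene','s8',(150,220,180,230)),('top','t8',(140,230,270,350)),('wrist','w8',(140,260,200,320))):
    im=cv2.imread(f'pics/{f}.png'); k=6 if n!='wrist' else 5
    o=cv2.resize(im[v0:v1,u0:u1],None,fx=k,fy=k,interpolation=cv2.INTER_NEAREST)
    for X,c in ((tip,(0,0,255)),(g+.076*R[:,2],(0,0,255)),(g+.038*R[:,2],(0,0,255)),(trim+.023*nP,(255,0,0))):
        u=(proj(n,X,s)[0]+.5-[u0,v0])*k; cv2.drawMarker(o,tuple(int(x) for x in u),c,0,14,1)
    cv2.imwrite(f'pics/o_{n}.png',o)
im=cv2.imread('pics/s8.png');d=np.load('s8.npy')
P=cloud('scene',d); Lq=(P-trim)@RP
m=(d>0)&(Lq[...,2]>.055)&(Lq[...,2]<.115)&(np.hypot(Lq[...,0],Lq[...,1])<.03)&(im.min(2)>120); e=Lq[m]; 
for lo in np.arange(.05,.12,.01):
    k=e[abs(e[:,2]-lo)<.005]; print(round(lo,3),len(k),k.mean(0).round(4) if len(k) else '')
```

```text
tip in panel/trim [0.0001 0.0006 0.0502]
0.05 0 
0.06 11 [0.0069 0.0049 0.06  ]
0.07 14 [0.0043 0.0033 0.0699]
0.08 16 [0.0044 0.0026 0.0807]
0.09 15 [0.004  0.003  0.0914]
0.1 12 [0.0037 0.0031 0.1007]
0.11 12 [0.0042 0.0024 0.1093]
```

View pics/o_scene.png

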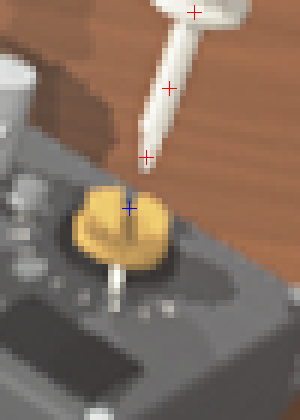

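View pics/o_wrist.png

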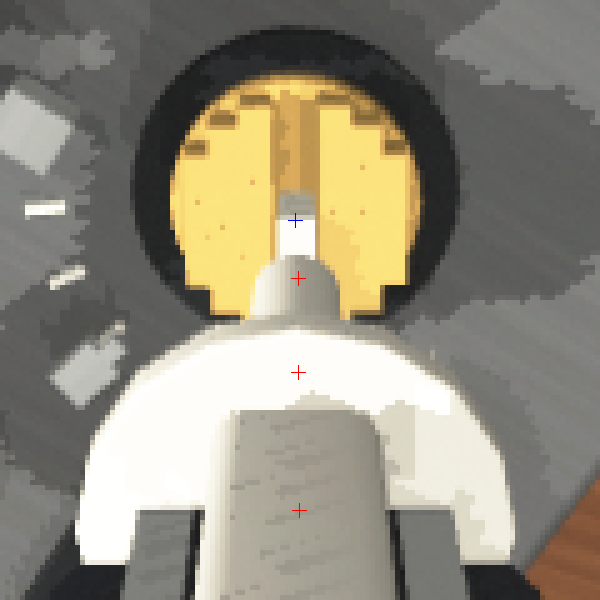

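Run:
```python
from h import *
s=np.load('w8s.npy',allow_pickle=True).item(); im=cv2.imread('pics/w8.png'); d=np.load('w8.npy'); P=cloud('wrist',d,s)
R=q2R(s['eef_rot']); T=(P-s['tcp_pos'])@R - [0,0,PZ]   # coords rel grasp point in tool axes
for v in list(range(172,262,4)): 
    u=259; print(v,im[v,u],d[v,u].round(4),T[v,u].round(4),((P[v,u]-trim)@RP).round(4))
K,Rc,t=campose('wrist',s); print((t-s['tcp_pos'])@R, R.T@Rc[:,2])
print('head, handle px proj', proj('wrist',trim+.023*nP,s))
```

```text
172 [ 91 170 218] 0.2848 [ 7.100e-03 -1.000e-04  1.499e-01] [-0.0059 -0.0033  0.0123]
176 [ 90 169 218] 0.2863 [ 3.600e-03 -1.000e-04  1.503e-01] [-0.0029 -0.0014  0.0119]
180 [140 154 157] 0.2407 [ 1.350e-02 -1.000e-04  1.056e-01] [-0.0113 -0.0068  0.0566]
184 [249 253 254] 0.232 [ 0.0135 -0.0001  0.0964] [-0.0113 -0.0067  0.0657]
188 [249 253 254] 0.2329 [ 0.0106 -0.0001  0.0964] [-0.0089 -0.0052  0.0658]
192 [141 155 158] 0.23 [ 0.009  -0.0001  0.0928] [-0.0075 -0.0043  0.0694]
196 [148 164 167] 0.2219 [ 0.0091 -0.0002  0.0843] [-0.0076 -0.0044  0.0779]
200 [147 163 165] 0.2168 [ 0.0084 -0.0002  0.0787] [-0.007  -0.0041  0.0835]
204 [151 165 170] 0.1642 [ 0.0247 -0.0002  0.0286] [-0.0208 -0.0128  0.1336]
208 [249 253 254] 0.1637 [ 0.0231 -0.0002  0.0276] [-0.0194 -0.0119  0.1346]
212 [249 253 254] 0.1633 [ 0.0214 -0.0002  0.0266] [-0.018  -0.011   0.1356]
216 [249 253 254] 0.1656 [ 0.0187 -0.0002  0.0282] [-0.0157 -0.0096  0.134 ]
220 [203 220 225] 0.1653 [ 0.017  -0.0002  0.0272] [-0.0142 -0.0087  0.135 ]
224 [137 151 155] 0.1601 [ 0.0173 -0.0002  0.0219] [-0.0145 -0.0089  0.1403]
228 [144 158 163] 0.1548 [ 0.0177 -0.0002  0.0165] [-0.0149 -0.0091  0.1457]
232 [139 150 156] 0.1498 [ 0.0182 -0.0002  0.0113] [-0.0153 -0.0094  0.1509]
236 [146 159 165] 0.1483 [ 0.0172 -0.0002  0.0094] [-0.0144 -0.0088  0.1528]
240 [148 163 167] 0.1446 [ 0.0173 -0.0002  0.0055] [-0.0145 -0.0089  0.1567]
244 [149 164 167] 0.14 [ 0.0178 -0.0002  0.0008] [-0.0149 -0.0092  0.1614]
248 [149 164 166] 0.1385 [ 0.017  -0.0002 -0.001 ] [-0.0142 -0.0087  0.1632]
252 [140 152 155] 0.1337 [ 0.0177 -0.0002 -0.0058] [-0.0149 -0.0091  0.168 ]
256 [150 164 168] 0.131 [ 0.0176 -0.0002 -0.0087] [-0.0148 -0.0091  0.1709]
260 [142 155 160] 0.1279 [ 0.0178 -0.0002 -0.0119] [-0.0149 -0.0092  0.1741]
[ 0.08300228 -0.00025442 -0.14367229] [-3.17155659e-01 -8.39163840e-04  9.48373125e-01]
head, handle px proj [[258.58638392 183.62461644]]
```

Run:
```python
from h import *
s=np.load('w8s.npy',allow_pickle=True).item()
for n,f in (('wrist','w8'),('scene','s8'),('wrist','w4'),('scene','s4'),('top','t8')):
    st=s if f=='w8' else np.load('w4s.npy',allow_pickle=True).item()
    try: im=cv2.imread(f'pics/{f}.png'); d=np.load(f'{f}.npy')
    except Exception as e: print(f,'no'); continue
    P=cloud(n,d,st); L=(P-trim)@RP
    hsv=cv2.cvtColor(im,cv2.COLOR_BGR2HSV); b=(hsv[...,0]>13)&(hsv[...,0]<35)&(hsv[...,1]>80)&(hsv[...,2]>90)&(d>0)&(np.hypot(L[...,0],L[...,1])<.035)&(L[...,2]>.018)
    e=L[b]; 
    q=(e[:,:2]*1000).astype(np.float32); hull=cv2.convexHull(q)[:,0]
    from scipy.optimize import least_squares
    r=least_squares(lambda p: np.hypot(hull[:,0]-p[0],hull[:,1]-p[1])-p[2],[0,0,20],loss='soft_l1')
    print(f,len(e),'bbox',q.min(0),q.max(0),'circ',r.x.round(2),'z',np.median(e[:,2]).round(4), cv2.minEnclosingCircle(q))
```

```text
w8 1216 bbox [-20.508413 -20.92662 ] [20.729004 20.580679] circ [-0.15 -0.15 20.42] z 0.0229 ((0.19872312247753143, 0.042872052639722824), 20.97162437438965)
s8 78 bbox [-18.379873 -16.98876 ] [24.235994 22.672714] circ [ 3.27  5.04 19.57] z 0.0212 ((2.852738857269287, 4.6128058433532715), 21.629634857177734)
w4 1519 bbox [-20.90149  -19.590908] [20.363472 21.072502] circ [-0.58  0.93 20.36] z 0.0229 ((-0.36721837520599365, 0.9643428325653076), 21.004560470581055)
s4 no
t8 944 bbox [-30.610344 -29.613974] [34.024784 34.691124] circ [ 0.47  0.47 34.2 ] z 0.6048 ((0.08441737294197083, 0.09623752534389496), 34.966209411621094)
```

The wrist camera sees both the tool and the head. Relative to the head, the tool axis is about 2 mm off along the slot and 0.5 mm across it, with no tilt. I correct that and insert with a force check.

```bash
cat >> h.py <<'E'
trim=trim+.0020*xP+.0007*yP
E
python3 - <<'E'
from h import *
f0=None
for h in (.150,.141,.138,.135,.1325,.1305):
    p,q=trimpose(-.56,h,1); ctrl.movel(p,q,max_speed=.04)
    s=get_state(); f=np.array(s['contact_force']); f0=f if f0 is None else f0
    print(h,round(s['time'],2),'axial',((f-f0)@nP).round(2),'xy',((f-f0)@RP).round(1),'act',((s['tcp_pos']-p)@RP).round(4))
    if abs((f-f0)@nP)>8: print('stop');break
im,d=vision.grab_frame('wrist');cv2.imwrite('pics/w9.png',im);np.save('w9.npy',d);np.save('w9s.npy',s,allow_pickle=True)
cv2.imwrite('pics/w9c.png',cv2.resize(im[120:270,180:340],None,fx=4,fy=4,interpolation=2))
im2,d=vision.grab_frame('scene'); cv2.imwrite('pics/s9c.png',cv2.resize(im2[130:230,150:260],None,fx=5,fy=5,interpolation=2))
E
```

```text
0.15 25.3 axial 0.0 xy [0. 0. 0.] act [-0.      0.0001  0.0001]
0.141 25.68 axial 1.21 xy [-0.   0.9  1.2] act [-0.0001  0.0001  0.0001]
0.138 25.93 axial -0.06 xy [ 0.9 -0.2 -0.1] act [-0.      0.      0.0002]
0.135 26.18 axial -0.26 xy [ 0.2 -0.3 -0.3] act [-0.0001 -0.      0.0001]
0.1325 26.43 axial -0.21 xy [ 0.4  0.8 -0.2] act [-0.0001  0.      0.    ]
0.1305 26.68 axial -0.4 xy [ 1.1 -0.2 -0.4] act [-0.0001  0.     -0.0001]
```

View pics/w9c.png

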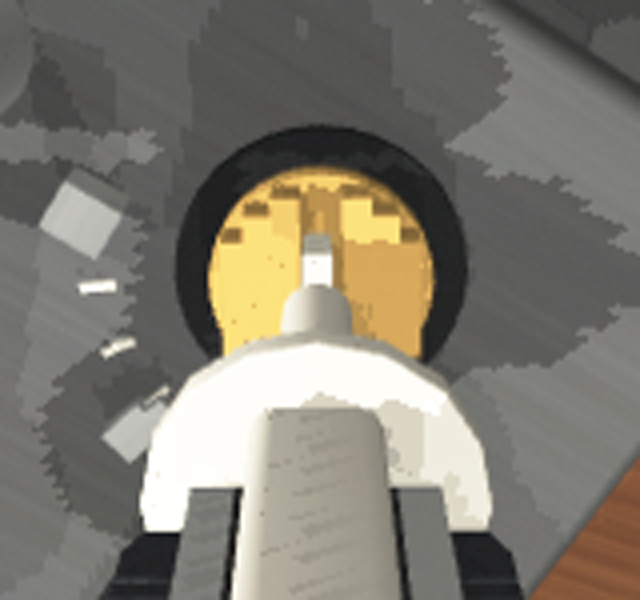

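View pics/s9c.png

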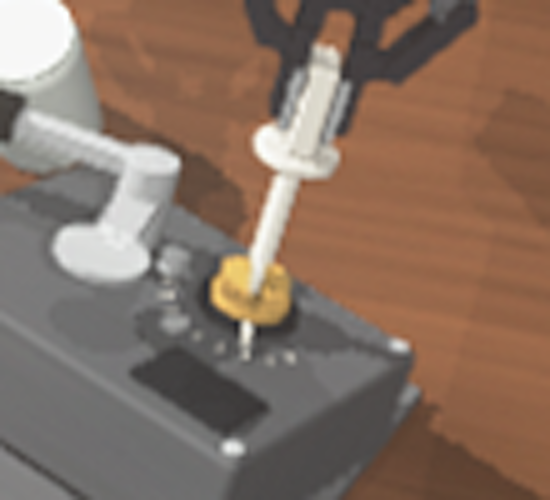

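```bash
cat > look.py <<'E'
from h import *
def look(tag,roi=None):
    s=get_state();im,d=vision.grab_frame('wrist');cv2.imwrite(f'pics/{tag}.png',im);np.save(f'{tag}.npy',d)
    P=cloud('wrist',d,s); L=(P-trim)@RP
    S=4; W=600; g=np.mgrid[0:W,0:W]; X=(W/2-g[0])/S/1000; Y=(W/2-g[1])/S/1000
    pts=trim-.0013*xP+X[...,None]*xP+Y[...,None]*yP+.006*nP
    uv=proj('wrist',pts.reshape(-1,3),s).reshape(W,W,2).astype(np.float32)
    o=cv2.remap(im,uv[...,0],uv[...,1],cv2.INTER_CUBIC); cv2.circle(o,(300,300),160,(0,0,255),1); cv2.imwrite(f'pics/{tag}r.png',o)
    r=np.hypot(L[...,0],L[...,1]); w=(d>0)&(r>.022)&(r<.042)&(im.min(2)>190)&(L[...,2]>.004)&(L[...,2]<.012)
    n,lab,st,cen=cv2.connectedComponentsWithStats(w.astype(np.uint8))
    for k in range(1,n):
        if st[k,4]<15: continue
        e=L[lab==k]; c=e.mean(0); dv=np.linalg.svd(e[:,:2]-c[:2],full_matrices=False)[2][0]; dv=dv*np.sign(dv@c[:2])
        print('white',st[k,4],c.round(4),'ang',np.arctan2(-c[1],c[0]).round(3),'dir',np.arctan2(-dv[1],dv[0]).round(3))
E
python3 - <<'E'
from look import *
for a in (-.4,-.25,-.1,.05,.2,.32):
    p,q=trimpose(a,.1305,1); ctrl.movel(p,q,max_speed=.04)
    s=get_state(); f=np.array(s['contact_force']); 
    R=q2R(s['eef_rot']);ex=R[:,0]; act=np.arctan2(-(-ex@yP),-ex@xP)
    print(a,round(s['time'],2),'F',(f@RP).round(1),'M',(np.array(s['wrist_torque'])@RP).round(2),'act',round(act,3),s['qpos'][4:].round(2))
look('w10')
im2,d=vision.grab_frame('scene'); cv2.imwrite('pics/s10c.png',cv2.resize(im2[130:230,150:260],None,fx=5,fy=5,interpolation=2))
E
```

```text
-0.4 27.08 F [-0.6  1.6 -1.1] M [0.33 0.79 0.05] act -0.404 [1.25 0.35 0.43]
-0.25 27.38 F [-0.8  2.  -0.5] M [0.48 0.83 0.07] act -0.256 [1.25 0.35 0.28]
-0.1 27.68 F [-0.8  1.1 -1.2] M [0.46 0.84 0.02] act -0.106 [1.24 0.35 0.13]
0.05 27.98 F [-2.1  0.5 -0.4] M [0.51 0.85 0.05] act 0.043 [ 1.24  0.34 -0.01]
0.2 28.28 F [-0.1  1.8 -0.3] M [0.44 0.79 0.06] act 0.193 [ 1.24  0.34 -0.16]
0.32 28.55 F [-1.   2.1 -1. ] M [0.35 0.91 0.04] act 0.314 [ 1.24  0.34 -0.28]
```

View pics/w10r.png

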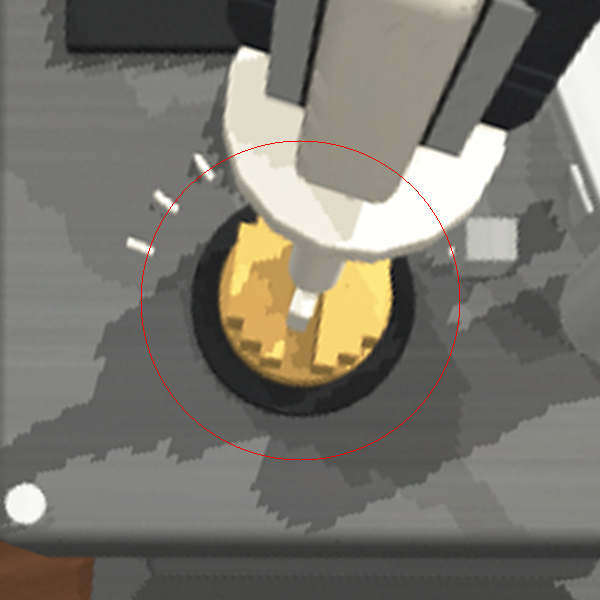

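View pics/s10c.png

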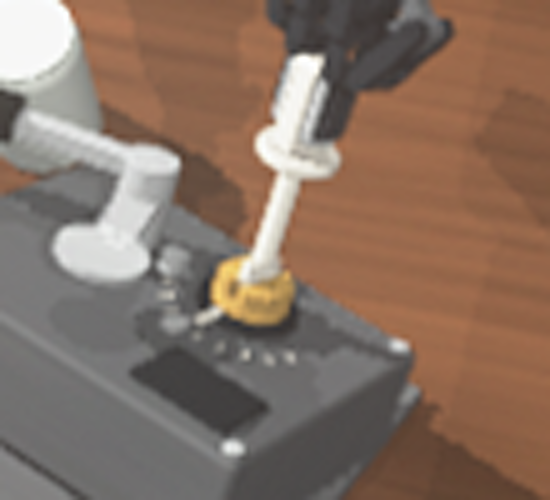

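Run:
```python
from look import *
im,d=vision.grab_frame('scene'); cv2.imwrite('pics/s11.png',im)
im8=cv2.imread('pics/s8.png')
K,R,t=campose('scene')
def rect(im,h,tag):
    S=6; W=600; g=np.mgrid[0:W,0:W]; X=(W/2-g[0])/S/1000; Y=(W/2-g[1])/S/1000
    pts=trim+X[...,None]*xP+Y[...,None]*yP+h*nP
    uv=proj('scene',pts.reshape(-1,3)).reshape(W,W,2).astype(np.float32)
    o=cv2.remap(im,uv[...,0],uv[...,1],cv2.INTER_CUBIC); cv2.circle(o,(300,300),45*S,(0,0,255),1); cv2.drawMarker(o,(300,300),(0,0,255)); cv2.imwrite(f'pics/{tag}.png',o)
rect(im,.008,'r11'); rect(im8,.008,'r8')
# wrist slot direction
s=get_state(); wi=cv2.imread('pics/w10.png'); wd=np.load('w10.npy'); P=cloud('wrist',wd,s); L=(P-trim)@RP
r=np.hypot(L[...,0],L[...,1]); hsv=cv2.cvtColor(wi,cv2.COLOR_BGR2HSV)
m=(wd>0)&(r<.018)&(hsv[...,1]>80)&(L[...,2]<.019)&(L[...,2]>.008); e=L[m]; print(len(e))
c=e.mean(0); dv=np.linalg.svd(e[:,:2]-c[:2],full_matrices=False)[2][0]; dv*=np.sign(dv[0]); print('slot dir',np.arctan2(-dv[1],dv[0]),c, 'through centre ang',np.arctan2(c[1],-c[0]))
```

```text
134
slot dir -0.6803389953844879 [-0.01126896  0.00108133  0.0130713 ] through centre ang 0.09566348498427721
```

View pics/r11.png

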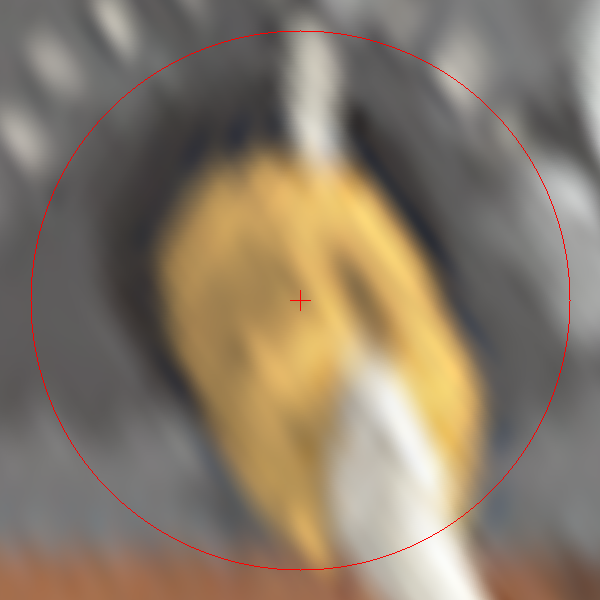

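Run:
```python
from look import *
p,q=trimpose(.37,.1305,1); ctrl.movel(p,q,max_speed=.04); ctrl.pause(.2)
p,q=trimpose(.26,.1305,1); ctrl.movel(p,q,max_speed=.04)
p,q=trimpose(.26,.165,1); ctrl.movel(p,q,max_speed=.12)
ey=q2R(q)[:,1]
ok=False
for sgn in (1,-1):
    try: ctrl.movel(p+.03*nP+sgn*.06*ey,q,max_speed=.2); ok=True; print('side',sgn); break
    except Exception as e: print(repr(e))
look('w12'); s=get_state(); print(s['time'],s['width'])
```

```text
side 1
white 62 [ 0.0289 -0.0065  0.0081] ang 0.222 dir 0.199
30.375 0.01539148258250862
```

View pics/w12.png

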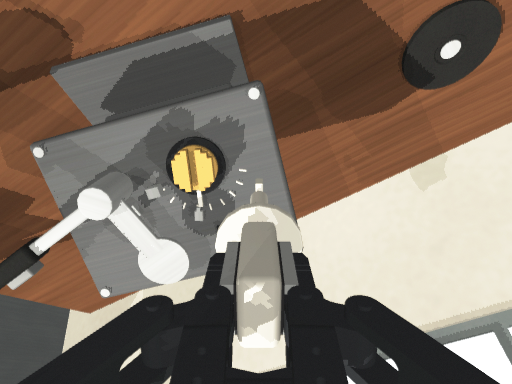

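View pics/w12r.png

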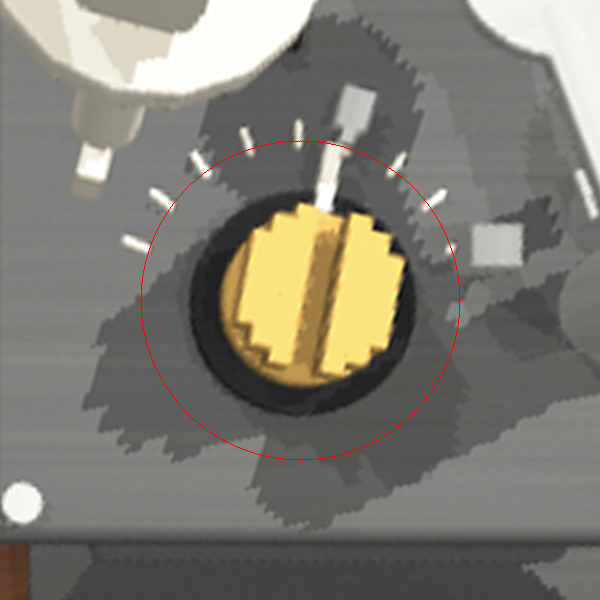

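Run:
```python
from look import *
s=get_state(); im=cv2.imread('pics/w12.png'); d=np.load('w12.npy'); P=cloud('wrist',d,s); L=(P-trim)@RP
hsv=cv2.cvtColor(im,cv2.COLOR_BGR2HSV); b=(hsv[...,0]>13)&(hsv[...,0]<35)&(hsv[...,1]>80)&(hsv[...,2]>90)&(d>0)&(np.hypot(L[...,0],L[...,1])<.035)&(L[...,2]>.018)&(L[...,2]<.03)
q=(L[b][:,:2]*1000).astype(np.float32); c0,_=cv2.minEnclosingCircle(q); c0=np.array(c0)/1000; print('head c',c0)
g=im.astype(int)
roi=np.zeros(d.shape,bool); roi[205:225,190:208]=1
t=roi&(d>0)&(g.min(2)>125)&(g.max(2)-g.min(2)<25)&(L[...,2]>.002)
t[:209]&=False
e=L[t]; rr=np.hypot(*(e[:,:2]-c0).T); e=e[rr>.044]; c=e.mean(0)[:2]-c0; dv=np.linalg.svd(e[:,:2]-e[:,:2].mean(0),full_matrices=False)[2][0]; dv*=np.sign(dv[0])
print('tab',len(e),c,'ang',np.arctan2(-c[1],c[0]),'dir',np.arctan2(-dv[1],dv[0]))
p=np.array([.0289,-.0065])-c0; print('ptr',np.arctan2(-p[1],p[0]))
sl=L[(d>0)&(np.hypot(L[...,0]-c0[0],L[...,1]-c0[1])<.019)&(L[...,2]<.0195)&(L[...,2]>.005)]
dv=np.linalg.svd(sl[:,:2]-sl[:,:2].mean(0),full_matrices=False)[2][0]; dv*=np.sign(dv[0]); print('slot',len(sl),np.arctan2(-dv[1],dv[0]))
cv2.imwrite('pics/w12c.png',cv2.resize(im[130:240,130:260],None,fx=5,fy=5,interpolation=cv2.INTER_NEAREST))
```

```text
head c [-0.00260133 -0.00169518]
tab 85 [ 0.04859822 -0.01329144] ang 0.2669678353884591 dir 0.29420387350073773
ptr 0.15136108300909884
slot 339 0.27276896834362613
```

View pics/w12c.png

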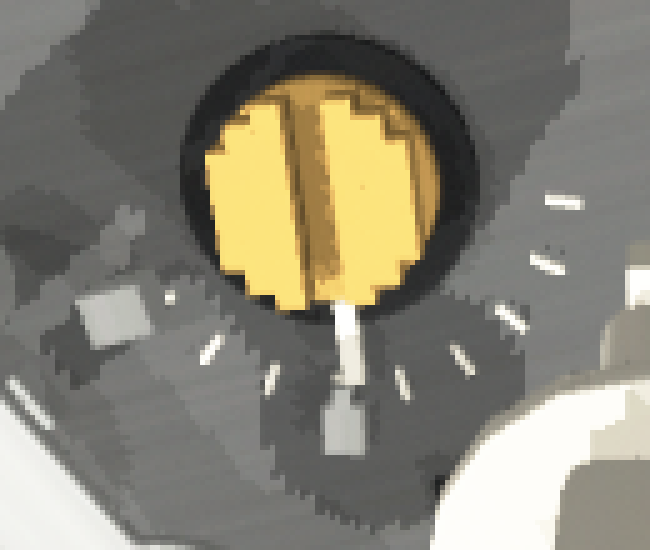

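Run:
```python
from look import *
def rp(uv,h,s):
    K,R,t=campose('wrist',s); uv=np.atleast_2d(uv); r=np.c_[uv,np.ones(len(uv))]@np.linalg.inv(K).T@R.T
    lam=((trim+h*nP-t)@nP)/(r@nP); return (t+lam[:,None]*r-trim)@RP
def ana(im,s,pr,tr):
    g=im.astype(int)
    out=[]
    for (v0,v1,u0,u1),h,lo,nm in ((pr,.008,205,'ptr'),(tr,.005,120,'tab')):
        w=g[v0:v1,u0:u1]; m=(w.min(2)>lo)&(w.max(2)-w.min(2)<28); vv,uu=np.nonzero(m); e=rp(np.c_[uu+u0,vv+v0],h,s)[:,:2]; c=e.mean(0)
        # long-axis via rowwise midpoints -> linear fit perpendicular; use minAreaRect + svd
        U,S,V=np.linalg.svd(e-c,full_matrices=False); dv=V[0]*np.sign(V[0][0]); print(nm,len(e),c.round(4),'dir',np.arctan2(-dv[1],dv[0]).round(3),'size',(S/np.sqrt(len(e))*np.sqrt(12)).round(4),'rect',cv2.minAreaRect((e*1000).astype(np.float32))); out.append(c)
    dd=out[1]-out[0]; print('ptr centre -> tab centre dir',np.arctan2(-dd[1],dd[0]).round(3))
s=get_state(); ana(cv2.imread('pics/w12.png'),s,(191,206,194,205),(208,223,192,206))
s4=np.load('w4s.npy',allow_pickle=True).item(); ana(cv2.imread('pics/w4.png'),s4,(153,174,272,288),(180,196,236,252))
```

```text
ptr 57 [ 0.0276 -0.0076] dir 0.193 size [0.015  0.0037] rect ((27.947452545166016, -7.723119735717773), (3.856243371963501, 14.357922554016113), 75.0743637084961)
tab 97 [ 0.0452 -0.0149] dir 0.243 size [0.0126 0.008 ] rect ((44.61608123779297, -14.88223648071289), (7.9314799308776855, 13.058290481567383), 72.0279769897461)
ptr centre -> tab centre dir 0.395
ptr 89 [0.0252 0.0165] dir -0.595 size [0.0166 0.0039] rect ((25.29306411743164, 16.547748565673828), (17.581470489501953, 3.9370598793029785), 32.59897994995117)
tab 115 [ 0.0469 -0.0142] dir 0.267 size [0.0117 0.0077] rect ((46.54716873168945, -14.048112869262695), (7.919927597045898, 12.302081108093262), 73.75190734863281)
ptr centre -> tab centre dir 0.955
```

The pointer is about 0.07 rad short of the mark. That's within tolerance, but I re-insert for a small correction to gain margin.

Run:
```python
from look import *
p,q=trimpose(.2,.165,1); ctrl.movel(p,q,max_speed=.2)
f0=np.array(get_state()['contact_force'])
for h in (.141,.1305):
    p,q=trimpose(.2,h,1); ctrl.movel(p,q,max_speed=.05)
    print(h,((np.array(get_state()['contact_force'])-f0)@RP).round(1))
for a in (.32,.44): p,q=trimpose(a,.1305,1); ctrl.movel(p,q,max_speed=.04)
ctrl.pause(.2); s=get_state(); R=q2R(s['eef_rot']);ex=-R[:,0]; print('act',np.arctan2(-(ex@yP),ex@xP))
p,q=trimpose(.33,.1305,1); ctrl.movel(p,q,max_speed=.04)
p,q=trimpose(.26,.165,1); ctrl.movel(p,q,max_speed=.12)
ey=q2R(q)[:,1]; ctrl.movel(p+.03*nP+.06*ey,q,max_speed=.2)
look('w13'); s=get_state(); print(s['time'],s['width'])
im=cv2.imread('pics/w13.png'); cv2.imwrite('pics/w13c.png',cv2.resize(im[130:240,130:260],None,fx=5,fy=5,interpolation=cv2.INTER_NEAREST))
```

```text
0.141 [-0.2 -0.3 -0.6]
0.1305 [-0.4 -0.4 -0.7]
act 0.43734571429626473
white 58 [ 0.0285 -0.0088  0.008 ] ang 0.299 dir 0.245
33.8083 0.015083640844071067
```

View pics/w13c.png

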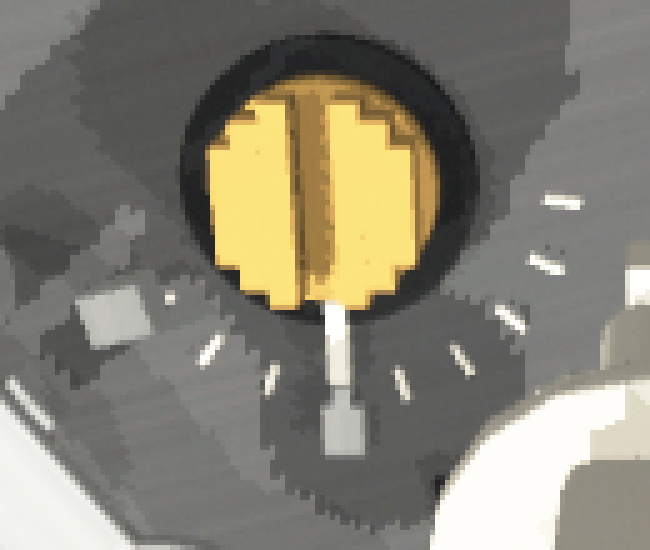

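View pics/w13r.png

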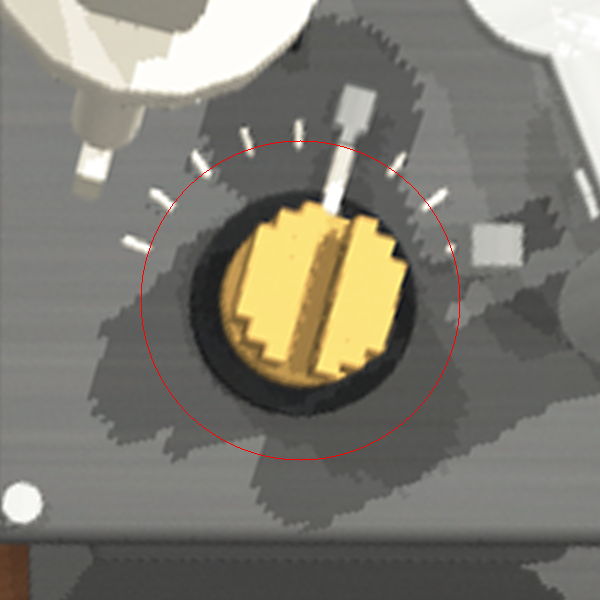

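Run:
```python
from path import *
B=[0.61,-0.09,-0.63,2.25,.41,.42,1.56];A=[-1.05, -0.21, 0.75, 2.25, 0.82, 0.68, 0.95]
q=get_state()['qpos']; print(q.round(2)); show(q,B)
p,qq=down(tun,.33,tyaw); print(np.round(ctrl.ik(p,qq),2))
```

```text
[ 0.47  0.06 -0.71  2.2   0.82  0.51  0.07]
0.0 tcp [ 0.518 -0.027  0.289] tip [ 0.568 -0.047  0.213] z [ 0.53 -0.21 -0.82]
0.12 tcp [ 0.511 -0.033  0.291] tip [ 0.56  -0.053  0.214] z [ 0.53 -0.21 -0.82]
0.25 tcp [ 0.504 -0.039  0.292] tip [ 0.553 -0.058  0.216] z [ 0.53 -0.21 -0.82]
0.38 tcp [ 0.497 -0.044  0.294] tip [ 0.546 -0.063  0.218] z [ 0.52 -0.21 -0.82]
0.5 tcp [ 0.491 -0.048  0.297] tip [ 0.54  -0.068  0.22 ] z [ 0.52 -0.21 -0.82]
0.62 tcp [ 0.485 -0.053  0.299] tip [ 0.534 -0.073  0.222] z [ 0.53 -0.21 -0.82]
0.75 tcp [ 0.48  -0.057  0.302] tip [ 0.53  -0.077  0.226] z [ 0.53 -0.21 -0.82]
0.88 tcp [ 0.476 -0.061  0.305] tip [ 0.525 -0.081  0.229] z [ 0.53 -0.21 -0.82]
1.0 tcp [ 0.471 -0.065  0.309] tip [ 0.522 -0.085  0.233] z [ 0.54 -0.21 -0.82]
[-0.1   0.39 -0.78  1.57  0.28  1.3  -2.01]
```

Run:
```python
from h import *
ctrl.set_joints([0.61,-0.09,-0.63,2.25,.41,.42,1.56]); ctrl.set_joints([-1.05, -0.21, 0.75, 2.25, 0.82, 0.68, 0.95]); ctrl.set_joints([-1.24,.46,.99,1.59,-.39,1.31,-1.29])
p,q=down(tun,.255,tyaw); ctrl.movel(p,q,max_speed=.15)
s=get_state(); print(s['time'],(s['tcp_pos']-p).round(4),s['width'])
im,d=vision.grab_frame('wrist');cv2.imwrite('pics/w14.png',im);np.save('w14.npy',d)
im,d=vision.grab_frame('scene');cv2.imwrite('pics/s14c.png',cv2.resize(im[110:280,280:430],None,fx=4,fy=4,interpolation=2))
```

```text
39.6 [ 0.0005 -0.0003  0.0008] 0.015364924285620508
```

View pics/w14.png

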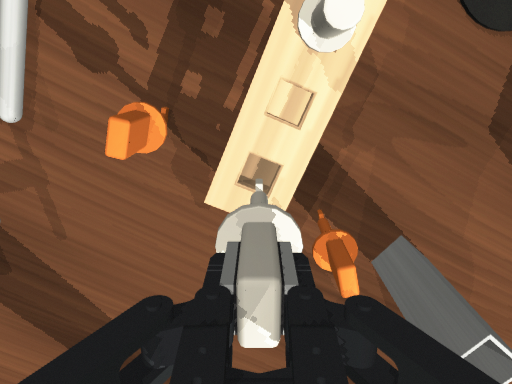

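View pics/s14c.png

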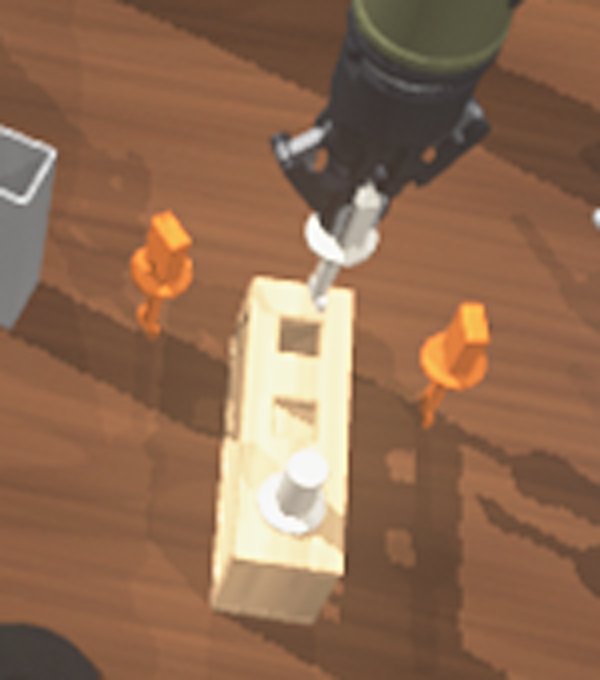

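Run:
```python
from h import *
s=get_state(); im=cv2.imread('pics/w14.png'); K,R,t=campose('wrist',s)
cv2.imwrite('pics/w14c.png',cv2.resize(im[130:220,200:320],None,fx=6,fy=6,interpolation=cv2.INTER_NEAREST))
ax=s['tcp_pos'][:2]; x=q2R(s['eef_rot'])[:,0]
o=cv2.imread('pics/w14c.png')
c=np.cos(np.radians(4.78));sn=np.sin(np.radians(4.78)); ux=np.array([c,sn]);uy=np.array([-sn,c])
a0=ax+.0027*x[:2]
for i in(-1,1):
    for j in (-1,1):
        X=np.r_[a0+.0145*(i*ux+j*uy),.095]; u=(proj('wrist',X,s)[0]-[200,130]+.5)*6; cv2.drawMarker(o,tuple(int(v) for v in u),(0,0,255),0,12,1)
u=(proj('wrist',np.r_[a0,.095],s)[0]-[200,130]+.5)*6; cv2.drawMarker(o,tuple(int(v) for v in u),(255,0,0),0,12,1)
cv2.imwrite('pics/w14c.png',o)
```

```text
(no output)
```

View pics/w14c.png

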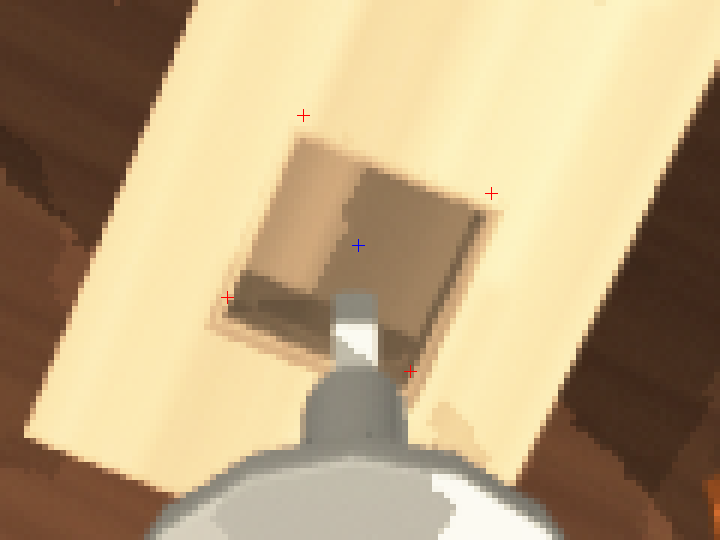

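Run:
```python
from h import *
x=np.array([np.cos(tyaw),np.sin(tyaw)]); t2=tun-.0018*x
f0=np.array(get_state()['contact_force'])
for z in (.235,.20,.17,.145,.134,.1305):
    p,q=down(t2,z,tyaw); ctrl.movel(p,q,max_speed=.08)
    s=get_state(); f=np.array(s['contact_force'])-f0; print(z,round(s['time'],2),f.round(1))
    if np.linalg.norm(f)>12: print('stop');break
im,d=vision.grab_frame('wrist');cv2.imwrite('pics/w15.png',im)
im,d=vision.grab_frame('scene');cv2.imwrite('pics/s15c.png',cv2.resize(im[110:280,280:430],None,fx=4,fy=4,interpolation=2))
```

```text
0.235 40.1 [-0.7  0.5 -0.1]
0.2 40.68 [0.6 0.9 0.3]
0.17 41.21 [-0.6 -0.3  0.5]
0.145 41.67 [ 0.5  0.9 -0.1]
0.134 41.96 [-0.2 -0.1  0.2]
0.1305 42.21 [-0.7  0.9  1.2]
```

View pics/s15c.png

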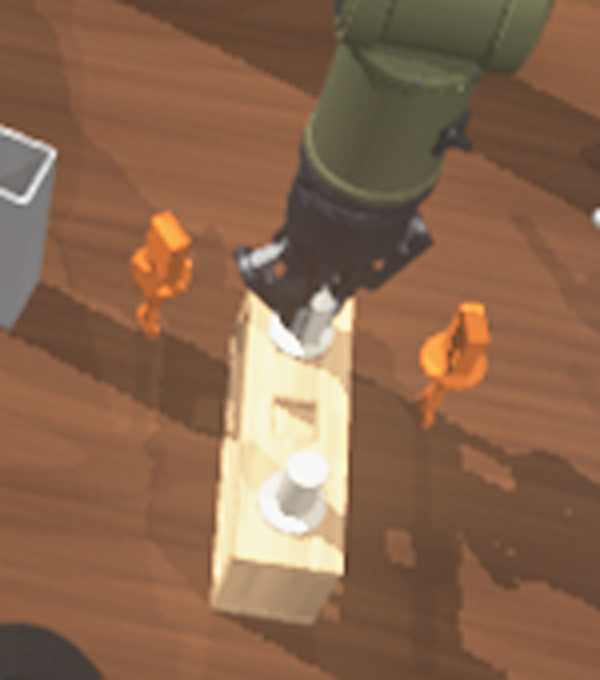

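Inserted with no contact forces. I set it down the last millimetre, release it, and retreat upward.

Run:
```python
from h import *
x=np.array([np.cos(tyaw),np.sin(tyaw)]); t2=tun-.0018*x
p,q=down(t2,.1292,tyaw); ctrl.movel(p,q,max_speed=.02); print(np.array(get_state()['contact_force']).round(1))
ctrl.ungrasp(); ctrl.pause(.3)
p,q=down(t2,.28,tyaw); ctrl.movel(p,q,max_speed=.15)
p,q=down([.43,.28],.32,0); ctrl.movep(p,q)
s=get_state();im,d=vision.grab_frame('wrist');cv2.imwrite('pics/w16.png',im)
P=cloud('wrist',d,s)
near=(d>0)&(np.linalg.norm(P[...,:2]-[.458,.296],axis=-1)<.035)&(P[...,2]<.165)
h=P[near&(P[...,2]>.149)]; print('handle top',len(h),h.mean(0).round(4),cv2.minAreaRect((h[:,:2]*1000).astype(np.float32)))
f=P[near&(abs(P[...,2]-.1)<.006)&(im.astype(int).max(2)-im.min(2)<30)]; print('flange',cv2.minEnclosingCircle((f[:,:2]*1000).astype(np.float32)),np.median(f[:,2]))
im,d=vision.grab_frame('scene');cv2.imwrite('pics/s16.png',im); im,d=vision.grab_frame('top');cv2.imwrite('pics/t16.png',im)
print(s['time'])
```

```text
[ 0.8 -0.  -0.5]
handle top 625 [0.4539 0.2969 0.153 ] ((453.2569885253906, 297.0317077636719), (29.90486717224121, 16.008792877197266), 27.464494705200195)
flange ((453.22760009765625, 296.9177551269531), 21.662525177001953) 0.10136019709341865
45.2
```

View pics/w16.png

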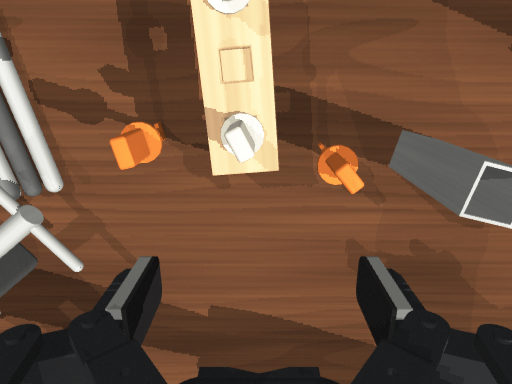

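View pics/s16.png

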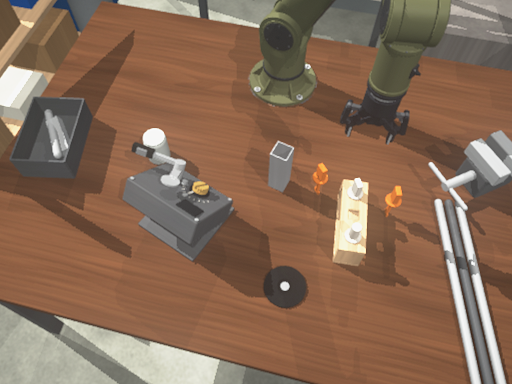

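The tuner hangs upright at wrist pixel (240,142), with its flange flat on the stand and its handle top concentric. The lever is still down and the loose items have not moved. I hand in.

```bash
python3 -c "
from station import ticket,get_state
print(get_state()['time']); print(ticket.close_job())"
```

```text
45.35
the job is handed in; nothing more can be done
None
```

The whole sequence was carried out and the job was handed in at 45.35 s, under the 72 s limit. No verdict was reported.

- **Lever:** I pinched the grip with the button in and swung the lever to about 1.17 rad. It was still down in the last scene picture.
- **Trimmer:** I inserted the white flat-bladed tool into the slot and turned the trimmer from about -0.57 rad. The first turn left the pointer about 0.07 rad short, so I re-inserted the tool and corrected it. In the last close view the pointer lined up with the tab, at 0.25–0.30 rad against about 0.26–0.27.
- **Tuner:** I put it back in its own pocket. The flange top was measured at about 101 mm, as expected, the handle was concentric with the flange, and the gripper was open and well clear.
- **Other items:** By eye in the last scene picture, the other tool, offcut, can, disc and orange look-alikes were where they started.

**Measurement disagreements:**
- **Wrist camera:** Its positions disagreed with the commanded tool position by about 2.5 mm. I worked around this by measuring the tool and slot in the same view.
- **Pointer angle:** The separate estimates after the first turn spread over 0.15–0.27 rad, which is why I made the second turn.

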